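# Close and start the curing tub

## Task

Put every blue coated module on the bench into the grey curing tub so that they lie side by side on its floor, set the orange lid on and press it down until it has clicked fully home and level under all four spring catches. Only then take the yellow-handled bent rod from its stand, reach over the amber screen with it and throw the red toggle behind the screen right over to its far (on) side with the rod - the hand must stay off the switch - and hang the rod back on its stand as you found it. Leave the other things on the bench alone.

Things in the scene. Friction and masses are not known exactly. Their poses are not given: they have to be found in the camera images.
- tub: Fixed grey open-topped curing tub, two violet lamp strips in its floor, outside 160 (x) x 200 (y) x 60 mm high, walls and floor 5 mm thick (inside 150 x 190 mm). Origin under its centre on the bench, z up. Outside the middle of each wall is a spring catch: a black post 34 mm wide and 68 mm high with a steel ball, 24 mm diameter, centre 74.5 mm and top 86.5 mm above the bench.
- tub_rim (a point): Centre of the tub's rim, 60 mm above the bench. The inmost points of the catch balls are 79 mm (x) and 99 mm (y) from it. A lid laid on rests on the balls, level or askew, its underside 15 to 23 mm above the rim; pressed with 15 to 20 N it drives the slippery sprung balls outward, passes them and snaps down onto the rim, where they hold it.
- lid_c (a point): Middle of the lid's black bar handle, which is 84 mm long (lid x), 22 mm wide (y) and 40 mm tall: 26 mm above the lid's underside, 20 mm below the handle's top. With the lid seated it is 86 mm above the bench over the tub's centre; resting unseated on the balls, 100 to 110 mm.
- M1_c (a point): Blue module (potted converter, green board edge, metal strips on top), 60 (x) x 32 (y) x 28 mm (z), about 90 g, lying flat; this point is its centre, 14 mm above its underside. Three or four modules are present; an absent one reads None.
- M2_c (a point): Blue module (potted converter, green board edge, metal strips on top), 60 (x) x 32 (y) x 28 mm (z), about 90 g, lying flat; this point is its centre, 14 mm above its underside. Three or four modules are present; an absent one reads None.
- M3_c (a point): Blue module (potted converter, green board edge, metal strips on top), 60 (x) x 32 (y) x 28 mm (z), about 90 g, lying flat; this point is its centre, 14 mm above its underside. Three or four modules are present; an absent one reads None.
- M4_c (a point): Blue module (potted converter, green board edge, metal strips on top), 60 (x) x 32 (y) x 28 mm (z), about 90 g, lying flat; this point is its centre, 14 mm above its underside. Three or four modules are present; an absent one reads None.
- screen: Fixed switch station. Origin on the bench under the switch, z up. Amber see-through screen 4 mm thick, 120 mm high: front wall 180 mm wide across y, its faces 45 and 49 mm from the origin towards -x (the robot's side), and two side walls at y = +-88 mm reaching from x = -47 to +47 mm. Behind (x from 47 to 147 mm) a grey control box 180 mm wide, 60 mm high. Open above.
- switch: The switch between the screen and the grey box: a black block 44 (x) x 70 (y) x 28 mm high with the red toggle on top (the toggle counts as part of it). Same origin and axes as the station.
- toggle (a joint): Red toggle, a bar 10 mm thick, 58 mm long from its pivot, which is 28 mm above the bench over the station's origin; swings in the station's y-z plane. 0 rad: leaning 0.5 rad from upright to the station's -y (off); 1.0 rad: leaning 0.5 rad to +y (on, stop). Starts at 0 to 0.15 and stays where left by light friction (0.03 N m).
- toggle_tip (a point): Centre of the rounded upper end of the red toggle, 58 mm from its pivot (about 79 mm above the bench when off or on).
- stand: Fixed rod stand: dark base plate 150 (x) x 60 mm, two aluminium posts 10 mm thick at x = -54 and +54 mm, each with an open-topped notch with flared sides (about 16 mm wide at the bottom) in which the rod's shaft lies along the stand's x. Origin on the bench under the centre, z up.
- stand_rest (a point): The stand's rest point, 130 mm above the bench, midway between its two notches: the middle of the rod's handle (rod_c) lies here, the rod's x along the stand's x, when the rod hangs in the stand.
- rod: Loose bent rod, 120 g, hanging in the stand. Origin at the middle of its yellow square handle, 70 long (x) x 24 (y) x 24 mm (z). A dark steel shaft of 8 mm diameter runs along x from 70 mm behind the handle's middle to 120 mm before it, and there bends at a right angle down (-z) into a leg 100 mm long.
- rod_c (a point): The middle of the rod's handle (same as the rod's origin), where to grip it: across y, from above.
- rod_tip (a point): The centre of the rounded lower end of the rod's leg, at (120, 0, -100) mm from the handle's middle in the rod's frame.
- spool: Bystander: steel-grey solder spool, 54 mm diameter, 38 mm high, standing among the modules; leave alone. Origin under its centre.
- jar: Bystander: small jar with red cap, 48 mm diameter, 50 mm high, standing among the modules; leave alone. Origin under its centre.
- flask: Bystander: bottle with blue cap, 56 mm diameter, 120 mm high, at the back. Origin under its centre.
- meter: Bystander: yellow multimeter 160 x 80 x 35 mm at the left side. Origin under its centre.
- driver: Bystander: screwdriver, 170 mm long, lying at the back left.
- tape: Bystander: blue roll of tape, 80 mm diameter, 25 mm high, at the back right. Origin under its centre.
- lid: Loose orange lid with a yellow middle, a flat plate 166 (x) x 206 (y) x 6 mm with a bar handle, about 180 g, lying flat on the bench at the start; it fits the tub with its x along the tub's x, either way round. Origin at the centre of its underside, z up.
Things that resemble listed ones, but are neither listed nor needed, are in the scene too. What is shaped like the part that bears M4_c but pink or white is not meant.

How it is judged:
By the outcome, as a careful person would: the job done as asked, in the order asked, and still so for the second after the job is handed in, with the robot touching nothing.
Of M1, M2, M3, M4 only 3 to 4 are there at a start; the rules pass over those that are not, and their reading is None.
At some moment in a run one of M1, M2, M3, M4 may be knocked a few centimetres aside while the robot is not near it.
It also fails if it takes over 208 s, if anything falls off the work surface, if the arm or the gripper's body presses on something with over 40 N, if the wrist force passes 120 N, or if a joint passes its speed limit or range.

## Robot

A 7-joint arm with a two-finger parallel gripper is mounted at the origin on the work surface. World frame = base frame: x ahead of the robot, y to its left, z up, the work surface at z = 0. Lengths are in m, angles in rad, forces in N, time in s.
With the tool pointing down it reaches from about 0.4 to 0.85 m from the base axis. Payload 4.5 kg.
Tool frame: the origin (TCP) lies at the very end of the fingers, on their centre line; the grasp point (between the pads) lies 19 mm behind it; z points along the fingers, y is the line along which they close (so a half turn about z gives the same grasp; the last joint's range is limited). The gripper opens to 88 mm and grips with 3 to 60 N. Pads are 18 mm wide; open, the fingers measure 123 mm over their backs; the gripper's body (75 mm by 187 mm) begins 45 mm behind the grasp point.
Start: joints at [1.243, 0.689, -0.195, 1.565, 0.157, 0.902, -0.215], TCP at [0.221, -0.585, 0.239] pointing down, gripper open.
Joint ranges: [-3.01, 3.01], [-0.46, 2.08], [-1.47, 1.51], [0.13, 2.56], [-1, 4.14], [0.04, 2.09], [-2.66, 2.66]. Speed limits (rad/s): [2.57, 2.57, 3.14, 3.14, 3.14, 3.14, 3.14].

## Interface

Orientations are given as [roll, pitch, yaw] about the fixed x, y, z axes, in that order (R = Rz(yaw) Ry(pitch) Rx(roll)).
In Python, from plant import bot, viewer gives the robot as it stands.
- The arm moves only by the tool carry_out, never from a script. Its argument "targets" is a list that holds one entry, the list of rows, each a list of 7 numbers: the opening, from 0 (shut) to 1 (fully open), then the shift along the tool's x, y, z normalised to -1 to 1, where 1 is 20 mm, then the turn, a rotation vector about the tool's x, y, z normalised to -1 to 1, where 1 is 6 degrees. A call has 1 to 5 rows; each row shifts and turns the commanded pose from where the row before left it, along the tool's axes as they then stand; what a row does not reach is not made up. A row lasts 1/10 s, in which the tool goes at most 50 mm and 8.59 degrees, less where a joint would pass 70% of its speed; a pose out of reach is approached as far as the arm can. A call with a number of a shift or a turn outside -1 to 1 is refused whole. A call with a gripper value outside its range is refused whole. The fingers move at their own pace and stop on an object; "squeeze" is the grip in N (left out, the last holds). Time passes only in rows, so rows that do not move let the fingers close. It gives the time, the measured TCP pose, the force, the opening and the grip force at its end, in the units of the state.
- bot.state(): the state, without advancing time (a new reading comes with each control period).
- viewer.snapshot(name): name is "side" or "top" or "wrist"; returns the picture (420x560x3 uint8, red, green, blue); there is no depth.
- viewer.calibration(name): a dict with "fx", "fy", "cx", "cy" (pixels), "k1" (the pictures are not rectified: a ray, as slopes to the right and down, at radius r is drawn at 1 + k1 r^2 times it, then the intrinsics apply), "extrinsics" (4x4, takes a point from camera to world coordinates); the wrist camera has in their place "tool_from_camera" (4x4, takes a point from camera to tool coordinates, whose origin is the TCP and whose axes are the flange's). Camera axes: x right, y down, z forward; pixel columns grow to the right and rows downward; lengths in m; the calibration is good to about 2 mm. A picture is of the moment at which its call begins: read the wrist's pose just before it. calibration takes no time and is no camera call.
- bot.hand_in(): hands the job in; it is judged then, once.
The state is a dict: "time_s": time; "qpos": joint angles; "qvel": joint speeds; "joint_torque": joint torques, N m; "tcp_pos": TCP position; "tcp_rot": TCP orientation; "force": force on the tool from outside, world axes, zero at the start; "moment": the same for the moment, N m; "grip_width": opening from 0.0 (shut) to 1.0 (fully open); "grasp_force": force on a finger pad.
Only numpy, scipy, OpenCV 4.12 (cv2) and the standard library are available. Lean on these libraries where they do the work, as an engineer would, in place of code of your own. Each camera call takes 0.05 s, during which the arm holds its last target. There are 200 camera calls.

## Working session

There is one attempt and no reset: what is moved stays moved. The work goes in short steps, Python scripts to look and compute and a tool call to move; the robot and the scene stay as the last step left them, time stands still between calls to the robot, and variables do not carry over. Pictures are saved under pics/ and viewed, at most 14 in all, crops included, and the job is handed in when it is done.

Besides the shell and the picture viewer there is one more tool, called after "Call:" as name(argument=value, ...) on one line, values as JSON. carry_out: Moves the arm, as the interface text tells. Its arguments: {"type":"object","properties":{"targets":{"type":"array"},"squeeze":{"type":"number"}},"required":["targets"]}

```bash
ls; mkdir -p pics
cat > h.py <<'E'
import numpy as np, cv2
from plant import bot, viewer
from scipy.spatial.transform import Rotation as R
def snap(n,name):
    im=viewer.snapshot(n); cv2.imwrite(f'pics/{name}.png',im[:,:,::-1]); return im
E
python3 - <<'E'
from h import *
s=bot.state(); print({k:np.round(v,3) for k,v in s.items()})
a=snap('top','top0'); b=snap('side','side0')
for n in ('top','side','wrist'): print(n,viewer.calibration(n))
cv2.imwrite('pics/top0b.png',cv2.resize(a[:,:,::-1],(800,600),interpolation=cv2.INTER_CUBIC))
cv2.imwrite('pics/side0b.png',cv2.resize(b[:,:,::-1],(800,600),interpolation=cv2.INTER_CUBIC))
E
```

```text
pics
{'time_s': np.float64(0.0), 'qpos': array([ 1.243,  0.69 , -0.195,  1.566,  0.157,  0.903, -0.215]), 'qvel': array([-0.   , -0.002,  0.002,  0.001, -0.   , -0.   , -0.001]), 'joint_torque': array([-0.0000e+00, -5.2756e+01, -1.2670e+00, -1.5343e+01, -5.3000e-02,
        7.0000e-03,  0.0000e+00]), 'tcp_pos': array([ 0.221, -0.584,  0.238]), 'tcp_rot': array([-3.14 ,  0.   ,  0.362]), 'force': array([0.125, 0.283, 1.032]), 'moment': array([0.   , 0.003, 0.011]), 'grasp_force': np.float64(0.0), 'grip_width': np.float64(0.999)}
top {'fx': 470.3333527572077, 'fy': 470.3333527572077, 'cx': 278.31201912074926, 'cy': 209.13013474084707, 'k1': -0.15702514365675874, 'extrinsics': array([[-0.01771544, -0.99411232,  0.10689648,  0.42253802],
       [-0.99981621,  0.01839703,  0.00539332,  0.10393305],
       [-0.00732814, -0.10678129, -0.99425553,  1.40558709],
       [ 0.        ,  0.        ,  0.        ,  1.        ]])}
side {'fx': 441.59867219219956, 'fy': 441.59867219219956, 'cx': 281.1111067484104, 'cy': 204.10417430205345, 'k1': 0.039713249436624486, 'extrinsics': array([[ 0.99692863, -0.06728022,  0.04008341,  0.51451539],
       [-0.07636427, -0.72158009,  0.68810659, -0.7488898 ],
       [-0.01737257, -0.6890541 , -0.72450165,  0.99907001],
       [ 0.        ,  0.        ,  0.        ,  1.        ]])}
wrist {'fx': 347.69896228713606, 'fy': 347.69896228713606, 'cx': 277.6493152370799, 'cy': 209.83318260867435, 'k1': 0.022994780467617184, 'tool_from_camera': array([[ 4.29047063e-04, -9.60144806e-01, -2.79502714e-01,
         7.20871978e-02],
       [ 9.99999723e-01,  2.41919564e-04,  7.03997213e-04,
        -3.33093962e-04],
       [-6.08322093e-04, -2.79502938e-01,  9.60144644e-01,
        -1.45689908e-01],
       [ 0.00000000e+00,  0.00000000e+00,  0.00000000e+00,
         1.00000000e+00]])}
```

View pics/top0b.png

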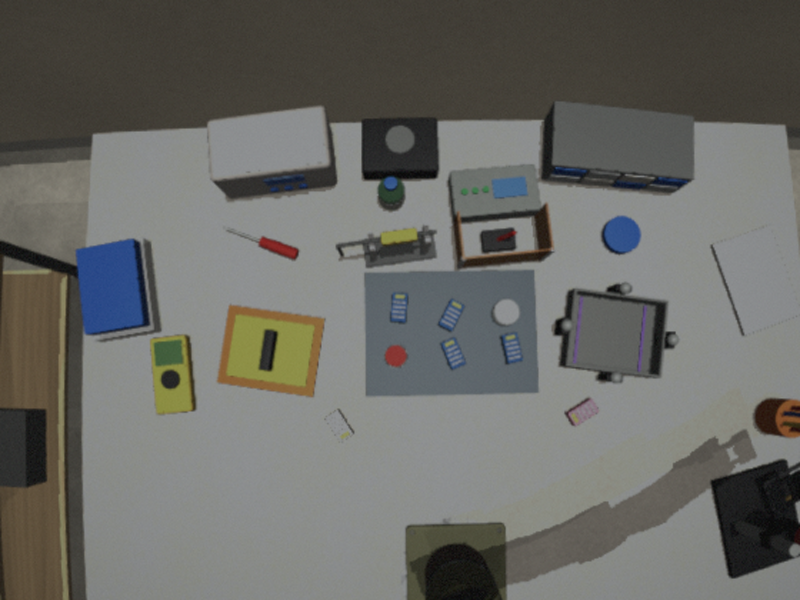

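View pics/side0b.png

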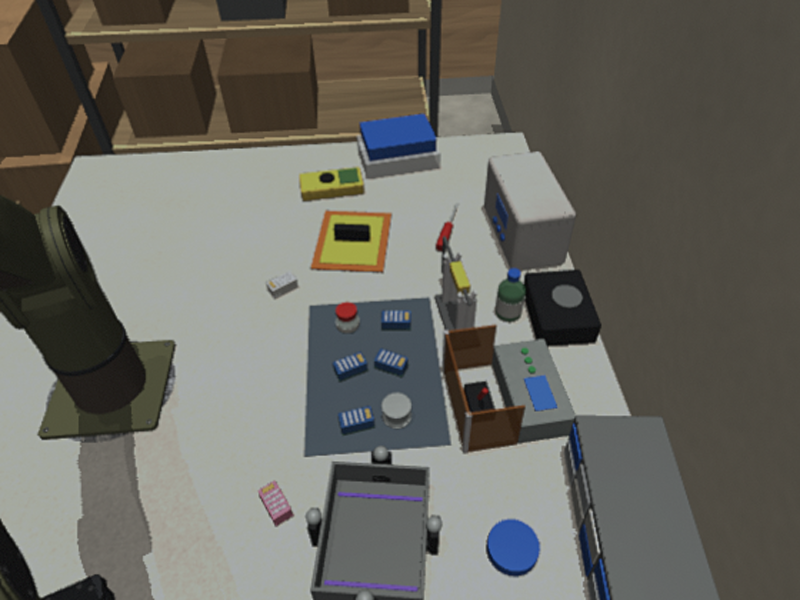

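```bash
cat >> h.py <<'E'
def undist(c,uv,n):
    x=(np.array(uv,float)-[c['cx'],c['cy']])/[c['fx'],c['fy']]; d=x.copy()
    for _ in range(20): x=d/(1+c['k1']*(x@x))
    return np.r_[x,1]
def ray(n,uv,pose=None):
    c=viewer.calibration(n)
    if n=='wrist':
        T=np.eye(4);T[:3,:3]=R.from_euler('xyz',pose[1]).as_matrix();T[:3,3]=pose[0];E=T@c['tool_from_camera']
    else: E=c['extrinsics']
    d=E[:3,:3]@undist(c,uv,n); return E[:3,3],d/np.linalg.norm(d)
def atz(n,uv,z,pose=None):
    o,d=ray(n,uv,pose); return o+d*(z-o[2])/d[2]
def tri(*rs):
    A=sum(np.eye(3)-np.outer(d,d) for o,d in rs); b=sum((np.eye(3)-np.outer(d,d))@o for o,d in rs)
    p=np.linalg.solve(A,b); return p, max(np.linalg.norm(np.cross(p-o,d)) for o,d in rs)
E
python3 - <<'E'
from h import *
k=0.7
T={'Ma':(399,307),'Mb':(452,314),'Mc':(453,353),'Md':(512,348),'handle':(269,350),'rod':(398,236),'flask':(391,183)}
S={'Ma':(396,318),'Mb':(391,360),'Mc':(349,364),'Md':(356,417),'handle':(352,232),'rod':(460,276),'flask':(514,274)}
for n in T:
    p,e=tri(ray('top',np.array(T[n])*k),ray('side',np.array(S[n])*k)); print(n,p.round(3),round(e,3))
for n,uv,z in [('tubL',(575,291),.06),('tubR',(668,299),.06),('tubBR',(662,377),.06),('tubBL',(560,369),.06),('tip',(508,234),.079),('wallL',(461,265),.12),('wallR',(551,252),.12),('legtop',(340,246),.13),('post1',(367,246),.13),('post2',(433,232),.13)]:
    print(n,atz('top',np.array(uv)*k,z).round(3))
a=cv2.imread('pics/top0.png'); c=a[110:215,230:395]
cv2.imwrite('pics/c1.png',cv2.resize(c,None,fx=4.8,fy=4.8,interpolation=cv2.INTER_CUBIC))
E
```

```text
Ma [0.553 0.109 0.018] 0.001
Mb [ 0.536 -0.001  0.021] 0.002
Mc [ 0.455 -0.001  0.019] 0.002
Md [ 0.464 -0.123  0.021] 0.001
handle [0.468 0.379 0.026] 0.001
rod [0.68  0.108 0.13 ] 0.001
flask [0.791 0.12  0.113] 0.002
tubL [ 0.576 -0.25   0.06 ]
tubR [ 0.556 -0.447  0.06 ]
tubBR [ 0.397 -0.425  0.06 ]
tubBL [ 0.419 -0.213  0.06 ]
tip [ 0.692 -0.114  0.079]
wallL [ 0.624 -0.013  0.12 ]
wallR [ 0.647 -0.19   0.12 ]
legtop [0.664 0.22  0.13 ]
post1 [0.663 0.168 0.13 ]
post2 [0.688 0.04  0.13 ]
```

View pics/c1.png

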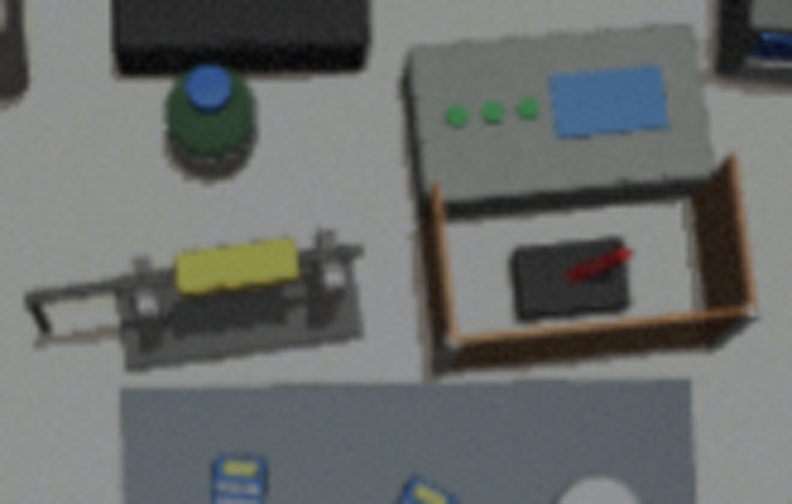

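Call:
carry_out(targets=[[[1, 0, 0, 0, 0, 0, 0.9], [1, 0, 0, 0, 0, 0, 0.9], [1, 0, 0, 0, 0, 0, 0.9], [1, 0, 0, 0, 0, 0, 0.76], [1, 0, 0, 0, 0, 0, 0]]])

```text
time_s: 0.6
tcp_pos: [0.2212, -0.5842, 0.2383]
tcp_rot: [-3.141, 0.001, -0.001]
force: [0.2, 0.3, 0.0]
grip_width: 1.003
grasp_force: 0.0
```

Call:
carry_out(targets=[[[1, 1, -0.9, 0, 0, 0, 0], [1, 1, -0.9, 0, 0, 0, 0], [1, 1, -0.9, 0, 0, 0, 0], [1, 1, -0.9, 0, 0, 0, 0], [1, 1, -0.9, 0, 0, 0, 0]]])

```text
time_s: 1.1
tcp_pos: [0.3219, -0.4937, 0.2385]
tcp_rot: [-3.141, 0.0, 0.002]
force: [0.6, 0.2, -0.4]
grip_width: 1.001
grasp_force: 0.0
```

Call:
carry_out(targets=[[[1, 1, -0.9, 0, 0, 0, 0], [1, 1, -0.9, 0, 0, 0, 0], [1, 1, -0.9, 0, 0, 0, 0], [1, 1, -0.9, 0, 0, 0, 0], [1, 1, -0.9, 0, 0, 0, 0]]])

```text
time_s: 1.6
tcp_pos: [0.4219, -0.4037, 0.2385]
tcp_rot: [-3.141, 0.0, 0.002]
force: [0.3, -0.5, 0.5]
grip_width: 1.001
grasp_force: 0.0
```

Call:
carry_out(targets=[[[1, 1, -0.9, 0, 0, 0, 0], [1, 1, -0.9, 0, 0, 0, 0], [1, 1, -0.9, 0, 0, 0, 0], [1, 1, -0.9, 0, 0, 0, 0], [1, 0, 0, 0, 0, 0, 0]]])

```text
time_s: 2.1
tcp_pos: [0.5051, -0.3282, 0.2384]
tcp_rot: [-3.139, -0.002, 0.009]
force: [-0.1, 0.3, -0.3]
grip_width: 0.998
grasp_force: 0.0
```

```bash
cat >> h.py <<'E'
import json
def wsnap(name):
    s=bot.state(); im=snap('wrist',name); json.dump([list(map(float,s['tcp_pos'])),list(map(float,s['tcp_rot']))],open(f'pics/{name}.json','w'))
    print(np.round(s['tcp_pos'],4),np.round(s['tcp_rot'],3),s['time_s']); return im
def pose(name): return json.load(open(f'pics/{name}.json'))
E
python3 -c "
from h import *
im=wsnap('w1'); cv2.imwrite('pics/w1b.png',cv2.resize(im[:,:,::-1],(800,600),interpolation=cv2.INTER_CUBIC))"
```

```text
[ 0.5051 -0.3282  0.2384] [-3.139e+00 -2.000e-03  9.000e-03] 2.1
```

View pics/w1b.png

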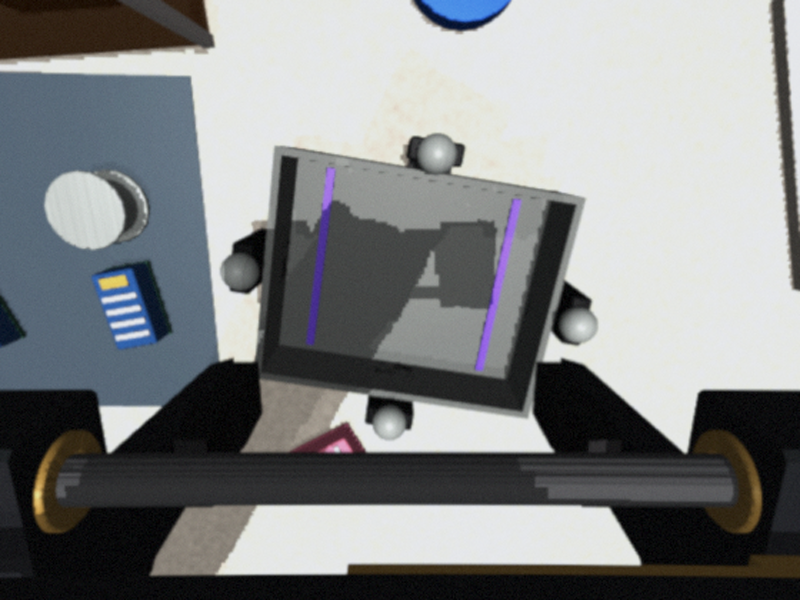

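Call:
carry_out(targets=[[[1, 0, -1, 0, 0, 0, 0], [1, 0, -1, 0, 0, 0, 0], [1, 0, -1, 0, 0, 0, 0], [1, 0, -1, 0, 0, 0, 0], [1, 0, -1, 0, 0, 0, 0]]])

```text
time_s: 2.65
tcp_pos: [0.5001, -0.2335, 0.2386]
tcp_rot: [3.141, 0.001, -0.002]
force: [0.1, -0.5, 0.5]
grip_width: 1.002
grasp_force: 0.0
```

Call:
carry_out(targets=[[[1, 0, -1, 0, 0, 0, 0], [1, 0, -1, 0, 0, 0, 0], [1, 0, -1, 0, 0, 0, 0], [1, 0, -1, 0, 0, 0, 0], [1, 0, -1, 0, 0, 0, 0]]])

```text
time_s: 3.15
tcp_pos: [0.5005, -0.1336, 0.2387]
tcp_rot: [3.141, 0.001, -0.002]
force: [-0.2, 0.6, -0.6]
grip_width: 1.001
grasp_force: 0.0
```

Call:
carry_out(targets=[[[1, 0, -1, 0, 0, 0, 0], [1, 0, -1, 0, 0, 0, 0], [1, 0, -1, 0, 0, 0, 0], [1, 0, -1, 0, 0, 0, 0], [1, 0, -1, 0, 0, 0, 0]]])

```text
time_s: 3.65
tcp_pos: [0.501, -0.0337, 0.2387]
tcp_rot: [3.141, 0.0, -0.001]
force: [-0.4, 0.0, -0.6]
grip_width: 1.001
grasp_force: 0.0
```

Call:
carry_out(targets=[[[1, 0, -1, 0, 0, 0, 0], [1, 0, 0, 0, 0, 0, 0], [1, 0, 0, 0, 0, 0, 0]]])

```text
time_s: 3.95
tcp_pos: [0.5012, -0.0142, 0.2387]
tcp_rot: [3.14, 0.0, -0.001]
force: [-1.0, -0.5, 0.2]
grip_width: 0.997
grasp_force: 0.0
```

```bash
python3 -c "
from h import *
im=wsnap('w2'); cv2.imwrite('pics/w2b.png',cv2.resize(im[:,:,::-1],(800,600),interpolation=cv2.INTER_CUBIC))"
```

```text
[ 0.5012 -0.0142  0.2387] [ 3.14e+00  0.00e+00 -1.00e-03] 3.95
```

View pics/w2b.png

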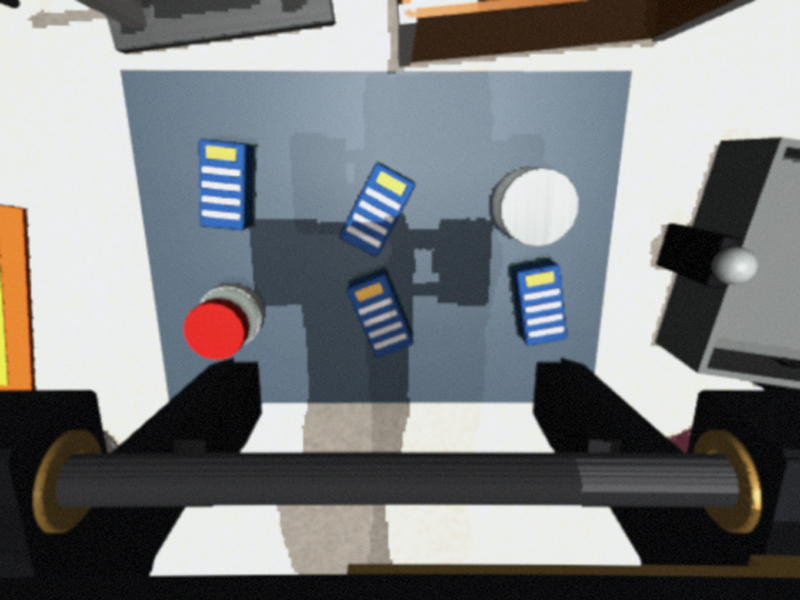

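Run:
```python
from h import *
p2=pose('w2');p1=pose('w1')
Q={'A':[(201,139),(246,142),(243,229),(199,224)],'B':[(379,164),(414,184),(374,254),(341,234)],'C':[(348,286),(384,270),(412,342),(378,356)],'D':[(513,268),(553,262),(566,338),(526,345)]}
T={'A':(399,307),'B':(452,314),'C':(453,353),'D':(512,348)}
def quad(n,q,z,p):
    P=np.array([atz(n,np.array(u)*.7,z,p)[:2] for u in q]); l=(P[0]+P[1]-P[2]-P[3])/2; w=(P[0]+P[3]-P[1]-P[2])/2
    return P.mean(0).round(4),'yaw',round(np.arctan2(l[1],l[0]),3),round(np.arctan2(-w[0],w[1]),3),'len',np.linalg.norm(l).round(4),np.linalg.norm(w).round(4)
for n in Q:
    c=np.mean(Q[n],0)*.7; t,e=tri(ray('wrist',c,p2),ray('top',np.array(T[n])*.7))
    print(n,*quad('wrist',Q[n],.028,p2),'tri',t.round(3),round(e,3))
print('tub',*quad('wrist',[(277,147),(583,197),(527,417),(260,375)],.06,p1),*quad('top',[(570,289),(668,299),(662,377),(560,369)],.06,None))
# rim corner triangulated
for a,b in [((277,147),(570,289)),((583,197),(668,299)),((527,417),(662,377))]:
    t,e=tri(ray('wrist',np.array(a)*.7,p1),ray('top',np.array(b)*.7)); print(t.round(3),round(e,3))
```

```text
A [0.5532 0.1071] yaw -0.131 -0.087 len 0.0588 0.0307 tri [0.554 0.109 0.023] 0.0
B [ 5.36e-01 -2.00e-04] yaw -0.523 -0.53 len 0.0566 0.0277 tri [ 0.537 -0.     0.029] 0.0
C [ 0.4581 -0.0023] yaw 0.363 0.42 len 0.0601 0.029 tri [ 0.457 -0.001  0.021] 0.001
D [ 0.466  -0.1213] yaw 0.237 0.171 len 0.0615 0.0299 tri [ 0.465 -0.123  0.022] 0.0
tub [ 0.4891 -0.3382] yaw -0.14 -0.154 len 0.1574 0.1951 [ 0.4882 -0.3311] yaw -0.15 -0.111 len 0.1624 0.2109
[ 0.583 -0.246  0.035] 0.001
[ 0.554 -0.438  0.081] 0.0
[ 0.397 -0.423  0.063] 0.001
```

Call:
carry_out(targets=[[[0.8, 0, 0, 1, 0, 0, -0.955], [0.8, 0, 0, 1, 0, 0, -0.955], [0.8, -1, 1, 1, 0, 0, 0], [0.8, -1, 1, 1, 0, 0, 0], [0.8, -1, 1, 1, 0, 0, 0]]])

```text
time_s: 4.5
tcp_pos: [0.4539, -0.0861, 0.1381]
tcp_rot: [3.14, -0.0, 0.198]
force: [0.8, -0.4, -0.5]
grip_width: 0.799
grasp_force: 0.0
```

Call:
carry_out(targets=[[[0.8, 0, 0.93, 1, 0, 0, 0], [0.8, 0, 0.93, 1, 0, 0, 0], [0.8, 0, 0, 1, 0, 0, 0], [0.8, 0, 0, 1, 0, 0, 0], [0.8, 0, 0, 0.5, 0, 0, 0]]])

```text
time_s: 5.0
tcp_pos: [0.4611, -0.1218, 0.0474]
tcp_rot: [3.141, 0.002, 0.197]
force: [0.1, 0.2, 0.3]
grip_width: 0.803
grasp_force: 0.0
```

Call:
carry_out(targets=[[[0.8, 0, 0, 0.5, 0, 0, 0], [0.8, 0, 0, 0.5, 0, 0, 0], [0.8, 0, 0, 0.5, 0, 0, 0], [0.8, 0, 0, 0, 0, 0, 0], [0, 0, 0, 0, 0, 0, 0]]], squeeze=25)

```text
time_s: 5.5
tcp_pos: [0.462, -0.1198, 0.0187]
tcp_rot: [3.141, 0.0, 0.2]
force: [0.2, 0.1, -0.1]
grip_width: 0.734
grasp_force: 0.0
```

Call:
carry_out(targets=[[[0, 0, 0, 0, 0, 0, 0], [0, 0, 0, 0, 0, 0, 0], [0, 0, 0, 0, 0, 0, 0]]])

```text
time_s: 5.8
tcp_pos: [0.4622, -0.1199, 0.0191]
tcp_rot: [3.141, -0.001, 0.2]
force: [0.5, 0.4, -0.5]
grip_width: 0.463
grasp_force: 0.0
```

Call:
carry_out(targets=[[[0.6, 0, 0, 0, 0, 0, 0], [0.6, 0, 0, 0.5, 0, 0, 0], [0, 0, 0, 0, 0, 0, 0], [0, 0, 0, 0, 0, 0, 0], [0, 0, 0, 0, 0, 0, 0]]])

```text
time_s: 6.3
tcp_pos: [0.4619, -0.12, 0.0086]
tcp_rot: [3.141, 0.0, 0.199]
force: [-0.4, 0.4, 0.1]
grip_width: 0.362
grasp_force: 25.0
```

Call:
carry_out(targets=[[[0, 0, 0, 0, 0, 0, 0], [0, 0, 0, -0.5, 0, 0, 0]]])

```text
time_s: 6.5
tcp_pos: [0.4614, -0.1196, 0.0183]
tcp_rot: [-3.141, 0.002, 0.2]
force: [-0.4, -0.3, -0.4]
grip_width: 0.359
grasp_force: 25.0
```

Call:
carry_out(targets=[[[0, 0, 0, -1, 0, 0, 0], [0, 0, 0, -1, 0, 0, -0.975], [0, 0, 0, -1, 0, 0, -0.975], [0, 0, 0, -1, 0, 0, -0.975], [0, 0, 0, -1, 0, 0, -0.975]]])

```text
time_s: 7.0
tcp_pos: [0.4617, -0.12, 0.1203]
tcp_rot: [3.141, 0.0, 0.612]
force: [0.8, -0.4, -1.1]
grip_width: 0.357
grasp_force: 25.0
```

Call:
carry_out(targets=[[[0, 0, 0, -1, 0, 0, -0.975], [0, 0, 0, 0, 0, 0, -0.975], [0, 0, 0, 0, 0, 0, -0.975], [0, 0, 0, 0, 0, 0, -0.975], [0, 0, 0, 0, 0, 0, -0.975]]])

```text
time_s: 7.5
tcp_pos: [0.4616, -0.1202, 0.1395]
tcp_rot: [3.141, 0.001, 1.123]
force: [-0.6, -0.0, -1.0]
grip_width: 0.363
grasp_force: 25.0
```

Call:
carry_out(targets=[[[0, 0, 0, 0, 0, 0, -0.975], [0, 0, 0, 0, 0, 0, -0.975], [0, 0, 0, 0, 0, 0, -0.975], [0, -1, 0.1, 0, 0, 0, 0], [0, -1, 0.1, 0, 0, 0, 0]]])

```text
time_s: 8.0
tcp_pos: [0.4599, -0.1603, 0.1395]
tcp_rot: [3.141, 0.001, 1.427]
force: [-0.8, 0.3, 0.1]
grip_width: 0.358
grasp_force: 25.0
```

Call:
carry_out(targets=[[[0, -1, 0.1, 0, 0, 0, 0], [0, -1, 0.1, 0, 0, 0, 0], [0, -1, 0.1, 0, 0, 0, 0], [0, -1, 0.1, 0, 0, 0, 0], [0, -1, 0.1, 0, 0, 0, 0]]])

```text
time_s: 8.5
tcp_pos: [0.4548, -0.2615, 0.1394]
tcp_rot: [-3.141, 0.001, 1.425]
force: [0.4, -0.5, -0.4]
grip_width: 0.359
grasp_force: 25.0
```

Call:
carry_out(targets=[[[0, -1, 0.15, 0, 0, 0, 0], [0, -1, 0.15, 0, 0, 0, 0], [0, -1, 0.15, 0, 0, 0, 0], [0, -1, 0.15, 0, 0, 0, 0], [0, -1, 0.15, 0, 0, 0, 0]]])

```text
time_s: 9.0
tcp_pos: [0.4549, -0.3625, 0.1394]
tcp_rot: [-3.141, 0.001, 1.425]
force: [-0.3, 1.1, -1.2]
grip_width: 0.364
grasp_force: 25.0
```

Call:
carry_out(targets=[[[0, -1, 0, 0, 0, 0, 0], [0, -0.5, 0, 0, 0, 0, 0], [0, 0, 0, 0, 0, 0, 0]]])

```text
time_s: 9.3
tcp_pos: [0.4502, -0.3928, 0.1389]
tcp_rot: [-3.141, 0.001, 1.422]
force: [-0.2, 0.2, -0.1]
grip_width: 0.361
grasp_force: 25.0
```

```bash
python3 -c "
from h import *
im=wsnap('w3'); cv2.imwrite('pics/w3b.png',cv2.resize(im[:,:,::-1],(800,600),interpolation=cv2.INTER_CUBIC))"
```

```text
[ 0.4502 -0.3928  0.1389] [-3.141e+00  1.000e-03  1.422e+00] 9.3
```

View pics/w3b.png

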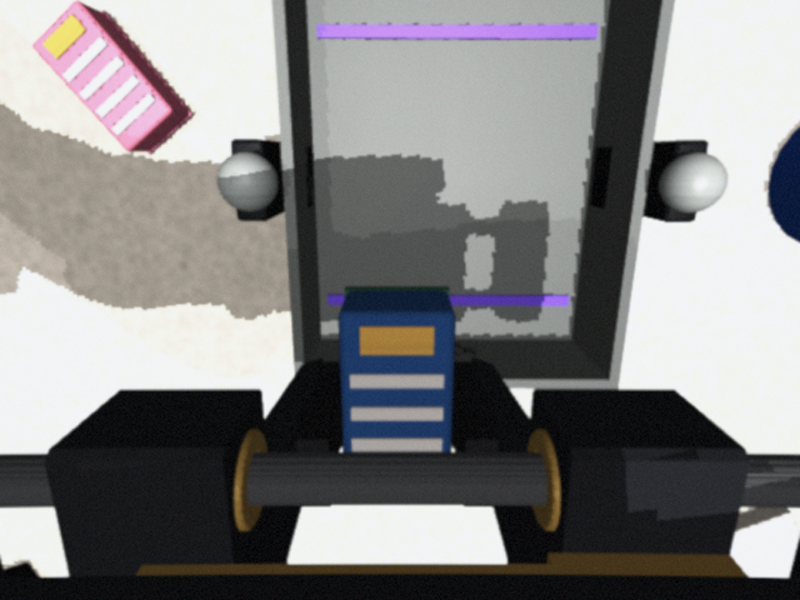

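Run:
```python
from h import *
p=pose('w3');f=lambda u,z:atz('wrist',np.array(u)*.7,z,p)[:2]
a,b=f((247,182),.0745),f((693,182),.0745); print(a,b,(a+b)/2,np.linalg.norm(a-b))
d=b-a; print('yaw',np.arctan2(d[1],d[0]))
c=f((616,386),.06); print(c)
yaw=-.147; M=np.array([[np.cos(yaw),-np.sin(yaw)],[np.sin(yaw),np.cos(yaw)]])
t=(a+b)/2; print('corner local',M.T@(c-t),'tcp local',M.T@(np.array(p[0][:2])-t))
```

```text
[ 0.39852027 -0.32309991] [ 0.57889428 -0.35037038] [ 0.48870727 -0.33673514] 0.18242385392181304
yaw -0.15005207671104723
[ 0.55166394 -0.44605532]
corner local [ 0.07828993 -0.09891982] tcp local [-0.0298621  -0.06114643]
```

Call:
carry_out(targets=[[[0, 0.2, 0, 1, 0, 0, 0], [0, 0, 0, 1, 0, 0, 0], [0, 0, 0, 1, 0, 0, 0], [0, 0, 0, 1, 0, 0, 0], [0, 0, 0, 1, 0, 0, 0]]])

```text
time_s: 9.85
tcp_pos: [0.4526, -0.3853, 0.0384]
tcp_rot: [3.141, -0.001, 1.427]
force: [-0.1, -0.3, -1.1]
grip_width: 0.361
grasp_force: 25.0
```

Call:
carry_out(targets=[[[0, 0, 0, 0.7, 0, 0, 0], [0, 0, 0, 0.5, 0, 0, 0], [0, 0, 0, 0, 0, 0, 0], [0.48, 0, 0, 0, 0, 0, 0], [0.48, 0, 0, 0, 0, 0, 0]]])

```text
time_s: 10.35
tcp_pos: [0.4525, -0.3874, 0.0155]
tcp_rot: [3.14, 0.001, 1.425]
force: [0.2, -0.6, -1.4]
grip_width: 0.476
grasp_force: 0.0
```

Call:
carry_out(targets=[[[0.48, 0, 0, 0, 0, 0, 0], [0.48, 0, 0, -1, 0, 0, 0], [0.48, 0, 0, -1, 0, 0, 0], [0.48, 0, 0, -1, 0, 0, 0], [0.48, 0, 0, -1, 0, 0, 0]]])

```text
time_s: 10.85
tcp_pos: [0.4519, -0.3874, 0.0959]
tcp_rot: [3.141, 0.0, 1.425]
force: [-0.3, -0.2, -0.6]
grip_width: 0.481
grasp_force: 0.0
```

Call:
carry_out(targets=[[[0.8, 0, 0, -1, 0, 0, 0], [0.8, 0, 0, -1, 0, 0, 0], [0.8, 0, 0, -1, 0, 0, 0], [0.8, 0, 0, 0, 0, 0, 0]]])

```text
time_s: 11.25
tcp_pos: [0.4536, -0.3881, 0.1576]
tcp_rot: [3.136, 0.002, 1.424]
force: [0.7, -0.4, 1.2]
grip_width: 0.798
grasp_force: 0.0
```

```bash
cat >> h.py <<'E'
def blobs(im,n,p=None,z=.028):
    b=im.astype(int); m=((b[...,2]>b[...,0]+35)&(b[...,2]>b[...,1]+15)).astype(np.uint8)
    m=cv2.morphologyEx(m,cv2.MORPH_CLOSE,np.ones((9,9)) if n=='wrist' else np.ones((5,5)))
    for c in cv2.findContours(m,cv2.RETR_EXTERNAL,cv2.CHAIN_APPROX_NONE)[0]:
        if cv2.contourArea(c)<60: continue
        q=cv2.boxPoints(cv2.minAreaRect(c)); P=np.array([atz(n,u,z,p)[:2] for u in q])
        e=[P[1]-P[0],P[2]-P[1]]; e.sort(key=np.linalg.norm); l=e[1]*np.sign(e[1][0])
        print(n,'px',q.mean(0).round(),P.mean(0).round(3),'yaw',round(np.arctan2(l[1],l[0]),2),np.linalg.norm(e[1]).round(3),np.linalg.norm(e[0]).round(3))
def go(x,y,yaw):
    s=bot.state(); dy=(yaw-s['tcp_rot'][2]+np.pi)%(2*np.pi)-np.pi; d=np.array([x,y])-s['tcp_pos'][:2]
    print('turn',round(-np.degrees(dy)/6,2),'x',round((d@[np.cos(yaw),np.sin(yaw)])/.02,2),'y',round((d@[np.sin(yaw),-np.cos(yaw)])/.02,2),'z now',s['tcp_pos'][2].round(4))
E
python3 - <<'E'
from h import *
im=wsnap('w4'); blobs(im,'wrist',pose('w4'),.033)
blobs(snap('top','t1'),'top')
blobs(cv2.imread('pics/top0.png')[:,:,::-1],'top')
E
```

```text
[ 0.4536 -0.3881  0.1576] [3.136e+00 2.000e-03 1.424e+00] 11.25
wrist px [306. 211.] [ 0.476 -0.401] yaw -0.62 0.114 0.066
wrist px [538. 130.] [ 0.656 -0.364] yaw -1.49 0.072 0.031
wrist px [312.  35.] [ 0.496 -0.272] yaw -0.15 0.127 0.006
top px [317. 247.] [0.457 0.   ] yaw 0.36 0.059 0.032
top px [316. 220.] [0.536 0.002] yaw -0.49 0.06 0.03
top px [279. 215.] [0.553 0.11 ] yaw -0.13 0.057 0.031
top px [ 76. 200.] [0.611 0.73 ] yaw 0.15 0.193 0.142
top px [436. 164.] [ 0.701 -0.368] yaw 1.57 0.079 0.078
top px [356. 131.] [ 0.805 -0.128] yaw -1.48 0.072 0.042
top px [273. 128.] [0.819 0.123] yaw -0.02 0.028 0.024
top px [317. 247.] [0.457 0.   ] yaw 0.37 0.059 0.032
top px [358. 243.] [ 0.466 -0.121] yaw 0.2 0.059 0.032
top px [316. 220.] [0.536 0.002] yaw -0.51 0.059 0.032
top px [279. 215.] [0.553 0.11 ] yaw -0.13 0.057 0.031
top px [ 76. 200.] [0.611 0.73 ] yaw 0.15 0.193 0.141
top px [436. 164.] [ 0.701 -0.368] yaw 1.57 0.079 0.078
top px [356. 131.] [ 0.805 -0.129] yaw -1.48 0.072 0.041
top px [273. 128.] [0.819 0.123] yaw -0.02 0.028 0.024
```

Call:
carry_out(targets=[[[0.8, 0.96, -0.13, 0, 0, 0, 0], [0.8, 0.96, -0.13, 0, 0, 0, 0], [0.8, 0.96, -0.13, 0, 0, 0, 0], [0.8, 0.96, -0.13, 0, 0, 0, 0], [0.8, 0.96, -0.13, 0, 0, 0, 0]]])

```text
time_s: 11.85
tcp_pos: [0.4522, -0.2893, 0.1535]
tcp_rot: [-3.139, -0.001, 1.425]
force: [0.4, 0.4, 0.1]
grip_width: 0.801
grasp_force: 0.0
```

Call:
carry_out(targets=[[[0.8, 0.96, -0.13, 0, 0, 0, 0], [0.8, 0.96, -0.13, 0, 0, 0, 0], [0.8, 0.96, -0.13, 0, 0, 0, 0], [0.8, 0.96, -0.13, 0, 0, 0, 0], [0.8, 0.96, -0.13, 0, 0, 0, 0]]])

```text
time_s: 12.35
tcp_pos: [0.4533, -0.1926, 0.1536]
tcp_rot: [-3.139, -0.0, 1.425]
force: [0.1, 0.5, -0.1]
grip_width: 0.797
grasp_force: 0.0
```

Call:
carry_out(targets=[[[0.8, 0.96, -0.13, 0, 0, 0, 0], [0.8, 0.96, -0.13, 0, 0, 0, 0], [0.8, 0.96, -0.13, 0, 0, 0, 0], [0.8, 0.96, -0.13, 0, 0, 0, 0], [0.8, 0.96, -0.13, 0, 0, 0, 0]]])

```text
time_s: 12.85
tcp_pos: [0.4545, -0.0959, 0.1537]
tcp_rot: [-3.14, -0.0, 1.425]
force: [0.6, 0.5, -0.1]
grip_width: 0.799
grasp_force: 0.0
```

Call:
carry_out(targets=[[[0.8, 0.96, -0.13, 0, 0, 0, 0], [0.8, 0.96, -0.13, 0, 0, 0, 0], [0.8, 0.96, -0.13, 0, 0, 0, 0], [0.8, 0.96, -0.13, 0, 0, 0, 0], [0.8, 0.96, -0.13, 0, 0, 0, 0]]])

```text
time_s: 13.35
tcp_pos: [0.4556, 0.0008, 0.1538]
tcp_rot: [-3.14, 0.0, 1.425]
force: [0.2, 0.4, -0.0]
grip_width: 0.801
grasp_force: 0.0
```

Call:
carry_out(targets=[[[0.8, 0, 0, 0.3, 0, 0, 1], [0.8, 0, 0, 0.3, 0, 0, 1], [0.8, 0, 0, 0.3, 0, 0, 1], [0.8, 0, 0, 0.3, 0, 0, 1], [0.8, 0, 0, 0.3, 0, 0, 1]]])

```text
time_s: 13.85
tcp_pos: [0.4556, 0.0001, 0.1236]
tcp_rot: [-3.14, 0.002, 0.897]
force: [-0.5, 0.5, 0.2]
grip_width: 0.803
grasp_force: 0.0
```

Call:
carry_out(targets=[[[0.8, 0, 0, 0.6, 0, 0, 1], [0.8, 0, 0, 0.6, 0, 0, 1], [0.8, 0, 0, 0.6, 0, 0, 1], [0.8, 0, 0, 0.6, 0, 0, 1], [0.8, 0, 0, 0.6, 0, 0, 1]]])

```text
time_s: 14.35
tcp_pos: [0.4557, 0.0001, 0.0634]
tcp_rot: [3.141, 0.002, 0.373]
force: [0.4, 0.6, -0.3]
grip_width: 0.803
grasp_force: 0.0
```

```bash
python3 -c "
from h import *
go(.457,-.001,.38)"
```

```text
turn -0.06 x 0.04 y 0.07 z now 0.0634
```

Call:
carry_out(targets=[[[0.8, 0, 0, 1, 0, 0, 0], [0.8, 0, 0, 1, 0, 0, 0], [0.8, 0, 0, 0.5, 0, 0, 0], [0.8, 0, 0, 0.37, 0, 0, 0], [0, 0, 0, 0, 0, 0, 0]]])

```text
time_s: 14.85
tcp_pos: [0.4598, 0.0002, 0.0092]
tcp_rot: [-3.138, 0.01, 0.379]
force: [1.4, 0.1, 0.1]
grip_width: 0.735
grasp_force: 0.0
```

Call:
carry_out(targets=[[[0, 0, 0, 0, 0, 0, 0], [0, 0, 0, 0, 0, 0, 0], [0, 0, 0, 0, 0, 0, 0], [0, 0, 0, 0, 0, 0, 0], [0, 0, 0, 0, 0, 0, 0]]])

```text
time_s: 15.35
tcp_pos: [0.4608, 0.0002, 0.011]
tcp_rot: [-3.139, 0.007, 0.378]
force: [-1.0, 0.5, 1.9]
grip_width: 0.361
grasp_force: 25.0
```

Call:
carry_out(targets=[[[0, 0, 0, -0.7, 0, 0, 0], [0, 0, 0, -1, 0, 0, 0], [0, 0, 0, -1, 0, 0, -1], [0, 0, 0, -1, 0, 0, -1], [0, 0, 0, -1, 0, 0, -1]]])

```text
time_s: 15.85
tcp_pos: [0.4612, -0.0, 0.1056]
tcp_rot: [-3.137, 0.007, 0.696]
force: [1.4, -0.1, -1.0]
grip_width: 0.359
grasp_force: 25.0
```

Call:
carry_out(targets=[[[0, 0, 0, -1, 0, 0, -1], [0, 0, 0, -1, 0, 0, -1], [0, 0, 0, 0, 0, 0, -1], [0, 0, 0, 0, 0, 0, -1], [0, 0, 0, 0, 0, 0, -1]]])

```text
time_s: 16.35
tcp_pos: [0.4615, -0.0002, 0.1449]
tcp_rot: [-3.134, 0.003, 1.219]
force: [-0.3, -0.1, -1.3]
grip_width: 0.36
grasp_force: 25.0
```

Call:
carry_out(targets=[[[0, 0, 0, 0, 0, 0, -1], [0, 0, 0, 0, 0, 0, -1], [0, -1, 0.28, 0, 0, 0, 0], [0, -1, 0.28, 0, 0, 0, 0], [0, -1, 0.28, 0, 0, 0, 0]]])

```text
time_s: 16.85
tcp_pos: [0.4692, -0.0625, 0.1445]
tcp_rot: [-3.133, 0.002, 1.425]
force: [0.2, 0.3, -0.4]
grip_width: 0.36
grasp_force: 25.0
```

Call:
carry_out(targets=[[[0, -1, 0.28, 0, 0, 0, 0], [0, -1, 0.28, 0, 0, 0, 0], [0, -1, 0.28, 0, 0, 0, 0], [0, -1, 0.28, 0, 0, 0, 0], [0, -1, 0.28, 0, 0, 0, 0]]])

```text
time_s: 17.35
tcp_pos: [0.4823, -0.1657, 0.1444]
tcp_rot: [-3.133, 0.001, 1.425]
force: [-0.3, 0.1, -1.9]
grip_width: 0.358
grasp_force: 25.0
```

Call:
carry_out(targets=[[[0, -1, 0.28, 0, 0, 0, 0], [0, -1, 0.28, 0, 0, 0, 0], [0, -1, 0.28, 0, 0, 0, 0], [0, -1, 0.28, 0, 0, 0, 0], [0, -1, 0.28, 0, 0, 0, 0]]])

```text
time_s: 17.85
tcp_pos: [0.4953, -0.2686, 0.1442]
tcp_rot: [-3.132, 0.001, 1.425]
force: [0.2, -0.3, -0.8]
grip_width: 0.363
grasp_force: 25.0
```

Call:
carry_out(targets=[[[0, -1, 0.28, 0, 0, 0, 0], [0, -1, 0.28, 0, 0, 0, 0], [0, -1, 0.28, 0, 0, 0, 0], [0, -1, 0.28, 0, 0, 0, 0], [0, -1, 0.28, 0, 0, 0, 0]]])

```text
time_s: 18.35
tcp_pos: [0.5084, -0.3714, 0.1439]
tcp_rot: [-3.132, 0.001, 1.425]
force: [0.2, 0.6, -0.5]
grip_width: 0.36
grasp_force: 25.0
```

Call:
carry_out(targets=[[[0, -1, 0.28, 0, 0, 0, 0], [0, 0, 0, 0, 0, 0, 0], [0, 0, 0, 0, 0, 0, 0]]])

```text
time_s: 18.65
tcp_pos: [0.5111, -0.3905, 0.1439]
tcp_rot: [-3.132, 0.0, 1.425]
force: [0.2, -0.0, -1.3]
grip_width: 0.362
grasp_force: 25.0
```

```bash
python3 -c "
from h import *
go(.5102,-.3956,1.422)"
```

```text
turn 0.02 x -0.26 y -0.01 z now 0.1439
```

Call:
carry_out(targets=[[[0, -0.15, 0, 1, 0, 0, 0], [0, 0, 0, 1, 0, 0, 0], [0, 0, 0, 1, 0, 0, 0], [0, 0, 0, 1, 0, 0, 0], [0, 0, 0, 1, 0, 0, 0]]])

```text
time_s: 19.15
tcp_pos: [0.5102, -0.3931, 0.0423]
tcp_rot: [-3.132, 0.0, 1.426]
force: [-0.7, -0.1, -0.8]
grip_width: 0.359
grasp_force: 25.0
```

Call:
carry_out(targets=[[[0, 0, 0, 0.8, 0, 0, 0], [0, 0, 0, 0.5, 0, 0, 0], [0, 0, 0, 0, 0, 0, 0], [0.48, 0, 0, 0, 0, 0, 0], [0.48, 0, 0, 0, 0, 0, 0]]])

```text
time_s: 19.65
tcp_pos: [0.5109, -0.3945, 0.019]
tcp_rot: [-3.135, 0.002, 1.425]
force: [-0.1, -0.2, -0.2]
grip_width: 0.481
grasp_force: 0.0
```

Call:
carry_out(targets=[[[0.48, 0, 0, 0, 0, 0, 0], [0.48, 0, 0, -1, 0, 0, 0], [0.48, 0, 0, -1, 0, 0, 0], [0.48, 0, 0, -1, 0, 0, 0], [0.48, 0, 0, -1, 0, 0, 0]]])

```text
time_s: 20.15
tcp_pos: [0.5116, -0.3944, 0.1013]
tcp_rot: [-3.136, 0.002, 1.425]
force: [0.7, -0.0, 0.8]
grip_width: 0.48
grasp_force: 0.0
```

Call:
carry_out(targets=[[[0.8, 0, 0, -1, 0, 0, 0], [0.8, 0, 0, -1, 0, 0, 0], [0.8, 0, 0, -1, 0, 0, 0], [0.8, 0, 0, 0, 0, 0, 0]]])

```text
time_s: 20.55
tcp_pos: [0.5138, -0.3947, 0.1632]
tcp_rot: [-3.141, 0.003, 1.425]
force: [0.6, -0.5, 1.0]
grip_width: 0.792
grasp_force: 0.0
```

Run:
```python
from h import *
blobs(snap('top','t2'),'top'); go(.537,.001,1.425); go(.537,.001,-.52); print(bot.state()['qpos'].round(2))
```

```text
top px [316. 220.] [0.536 0.002] yaw -0.49 0.06 0.03
top px [279. 215.] [0.553 0.11 ] yaw -0.13 0.057 0.031
top px [ 76. 200.] [0.611 0.729] yaw 0.15 0.194 0.142
top px [436. 164.] [ 0.701 -0.368] yaw 1.57 0.079 0.078
top px [356. 131.] [ 0.805 -0.128] yaw -1.48 0.072 0.042
top px [273. 128.] [0.819 0.123] yaw -0.02 0.028 0.024
turn -0.0 x 19.75 y -1.67 z now 0.1612
turn 18.57 x -8.77 y -17.77 z now 0.1612
[ 0.98  0.92 -0.79  1.55  0.74  1.   -0.17]
```

Call:
carry_out(targets=[[[0.8, 0.99, -0.08, 0, 0, 0, 0], [0.8, 0.99, -0.08, 0, 0, 0, 0], [0.8, 0.99, -0.08, 0, 0, 0, 0], [0.8, 0.99, -0.08, 0, 0, 0, 0], [0.8, 0.99, -0.08, 0, 0, 0, 0]]])

```text
time_s: 21.1
tcp_pos: [0.5173, -0.2942, 0.1578]
tcp_rot: [-3.132, 0.001, 1.425]
force: [-0.8, 0.0, -0.7]
grip_width: 0.798
grasp_force: 0.0
```

Call:
carry_out(targets=[[[0.8, 0.99, -0.08, 0, 0, 0, 0], [0.8, 0.99, -0.08, 0, 0, 0, 0], [0.8, 0.99, -0.08, 0, 0, 0, 0], [0.8, 0.99, -0.08, 0, 0, 0, 0], [0.8, 0.99, -0.08, 0, 0, 0, 0]]])

```text
time_s: 21.6
tcp_pos: [0.5238, -0.1952, 0.1578]
tcp_rot: [-3.132, 0.001, 1.425]
force: [-0.4, 0.8, -0.2]
grip_width: 0.8
grasp_force: 0.0
```

Call:
carry_out(targets=[[[0.8, 0.99, -0.08, 0, 0, 0, 0], [0.8, 0.99, -0.08, 0, 0, 0, 0], [0.8, 0.99, -0.08, 0, 0, 0, 0], [0.8, 0.99, -0.08, 0, 0, 0, 0], [0.8, 0.99, -0.08, 0, 0, 0, 0]]])

```text
time_s: 22.1
tcp_pos: [0.5303, -0.0962, 0.1577]
tcp_rot: [-3.132, 0.001, 1.425]
force: [-0.1, 1.0, 0.1]
grip_width: 0.797
grasp_force: 0.0
```

Call:
carry_out(targets=[[[0.8, 0.99, -0.08, 0, 0, 0, 0], [0.8, 0.99, -0.08, 0, 0, 0, 0], [0.8, 0.99, -0.08, 0, 0, 0, 0], [0.8, 0.99, -0.08, 0, 0, 0, 0], [0.8, 0.99, -0.08, 0, 0, 0, 0]]])

```text
time_s: 22.6
tcp_pos: [0.5368, 0.0028, 0.1577]
tcp_rot: [-3.132, 0.002, 1.425]
force: [0.3, 0.1, 0.7]
grip_width: 0.801
grasp_force: 0.0
```

Call:
carry_out(targets=[[[0.8, 0, 0, 0.3, 0, 0, -0.96], [0.8, 0, 0, 0.3, 0, 0, -0.96], [0.8, 0, 0, 0.3, 0, 0, -0.96], [0.8, 0, 0, 0.3, 0, 0, -0.96], [0.8, 0, 0, 0.3, 0, 0, -0.96]]])

```text
time_s: 23.1
tcp_pos: [0.5366, 0.002, 0.1275]
tcp_rot: [-3.133, -0.003, 1.932]
force: [-0.4, 0.3, -1.0]
grip_width: 0.796
grasp_force: 0.0
```

Call:
carry_out(targets=[[[0.8, 0, 0, 0.6, 0, 0, -0.96], [0.8, 0, 0, 0.6, 0, 0, -0.96], [0.8, 0, 0, 0.6, 0, 0, -0.96], [0.8, 0, 0, 0.6, 0, 0, -0.96], [0.8, 0, 0, 0.6, 0, 0, -0.96]]])

```text
time_s: 23.6
tcp_pos: [0.5361, 0.002, 0.0672]
tcp_rot: [-3.135, -0.007, 2.434]
force: [-1.0, -0.4, 0.0]
grip_width: 0.796
grasp_force: 0.0
```

Call:
carry_out(targets=[[[0.8, 0, 0, 0.3, 0, 0, -0.96], [0.8, 0, 0, 0.3, 0, 0, -0.96], [0.8, 0, 0, 0, 0, 0, 0]]])

```text
time_s: 23.9
tcp_pos: [0.5355, 0.0018, 0.0549]
tcp_rot: [-3.136, -0.009, 2.631]
force: [0.0, 0.8, -0.4]
grip_width: 0.796
grasp_force: 0.0
```

```bash
python3 -c "
from h import *
go(.5365,.001,2.62)"
```

```text
turn 0.11 x -0.06 y -0.01 z now 0.0549
```

Call:
carry_out(targets=[[[0.8, 0, 0, 1, 0, 0, 0], [0.8, 0, 0, 0.7, 0, 0, 0], [0.8, 0, 0, 0.5, 0, 0, 0], [0.8, 0, 0, 0.17, 0, 0, 0], [0, 0, 0, 0, 0, 0, 0]]])

```text
time_s: 24.4
tcp_pos: [0.5361, 0.0023, 0.0086]
tcp_rot: [-3.137, -0.007, 2.63]
force: [-0.6, -0.6, -0.4]
grip_width: 0.733
grasp_force: 0.0
```

Call:
carry_out(targets=[[[0, 0, 0, 0, 0, 0, 0], [0, 0, 0, 0, 0, 0, 0], [0, 0, 0, 0, 0, 0, 0], [0, 0, 0, 0, 0, 0, 0], [0, 0, 0, 0, 0, 0, 0]]])

```text
time_s: 24.9
tcp_pos: [0.5363, 0.0021, 0.009]
tcp_rot: [-3.137, -0.007, 2.631]
force: [0.0, -0.2, 2.7]
grip_width: 0.36
grasp_force: 25.0
```

Call:
carry_out(targets=[[[0, 0, 0, -0.7, 0, 0, 0], [0, 0, 0, -1, 0, 0, 0], [0, 0, 0, -1, 0, 0, 1], [0, 0, 0, -1, 0, 0, 1], [0, 0, 0, -1, 0, 0, 1]]])

```text
time_s: 25.4
tcp_pos: [0.5367, 0.0022, 0.1034]
tcp_rot: [-3.135, -0.006, 2.313]
force: [0.8, -0.4, -0.4]
grip_width: 0.359
grasp_force: 25.0
```

Call:
carry_out(targets=[[[0, 0, 0, -1, 0, 0, 1], [0, 0, 0, -1, 0, 0, 1], [0, 0, 0, -0.3, 0, 0, 1], [0, 0, 0, 0, 0, 0, 1], [0, 0, 0, 0, 0, 0, 1]]])

```text
time_s: 25.9
tcp_pos: [0.5373, 0.0022, 0.149]
tcp_rot: [-3.134, -0.002, 1.789]
force: [0.8, 0.0, -1.4]
grip_width: 0.357
grasp_force: 25.0
```

Call:
carry_out(targets=[[[0, 0, 0, 0, 0, 0, 1], [0, 0, 0, 0, 0, 0, 1], [0, 0, 0, 0, 0, 0, 1], [0, 0, 0, 0, 0, 0, 0.5], [0, -0.5, 0, 0, 0, 0, 0]]])

```text
time_s: 26.4
tcp_pos: [0.536, -0.0062, 0.149]
tcp_rot: [-3.134, -0.0, 1.43]
force: [0.5, 0.5, -0.5]
grip_width: 0.361
grasp_force: 25.0
```

Call:
carry_out(targets=[[[0, -1, -0.1, 0, 0, 0, 0], [0, -1, -0.1, 0, 0, 0, 0], [0, -1, -0.1, 0, 0, 0, 0], [0, -1, -0.1, 0, 0, 0, 0], [0, -1, -0.1, 0, 0, 0, 0]]])

```text
time_s: 26.9
tcp_pos: [0.5109, -0.1069, 0.1487]
tcp_rot: [-3.133, 0.002, 1.428]
force: [-0.0, -0.2, -1.1]
grip_width: 0.362
grasp_force: 25.0
```

Call:
carry_out(targets=[[[0, -1, -0.1, 0, 0, 0, 0], [0, -1, -0.1, 0, 0, 0, 0], [0, -1, -0.1, 0, 0, 0, 0], [0, -1, -0.1, 0, 0, 0, 0], [0, -1, -0.1, 0, 0, 0, 0]]])

```text
time_s: 27.4
tcp_pos: [0.4865, -0.2044, 0.1489]
tcp_rot: [-3.133, 0.002, 1.428]
force: [-0.3, 0.1, -1.0]
grip_width: 0.363
grasp_force: 25.0
```

Call:
carry_out(targets=[[[0, -1, -0.1, 0, 0, 0, 0], [0, -1, -0.1, 0, 0, 0, 0], [0, -1, -0.1, 0, 0, 0, 0], [0, -0.5, 0, 0, 0, 0, 0], [0, 0, 0, 0, 0, 0, 0]]])

```text
time_s: 27.9
tcp_pos: [0.4705, -0.2731, 0.1489]
tcp_rot: [-3.133, 0.002, 1.424]
force: [-0.8, 0.1, -0.8]
grip_width: 0.361
grasp_force: 25.0
```

```bash
python3 -c "
from h import *
go(.4673,-.2768,1.422)
im=wsnap('w5'); cv2.imwrite('pics/w5b.png',cv2.resize(im[:,:,::-1],(800,600),interpolation=cv2.INTER_CUBIC))"
```

```text
turn 0.02 x -0.21 y -0.13 z now 0.1489
[ 0.4705 -0.2731  0.1489] [-3.133e+00  2.000e-03  1.424e+00] 27.9
```

View pics/w5b.png

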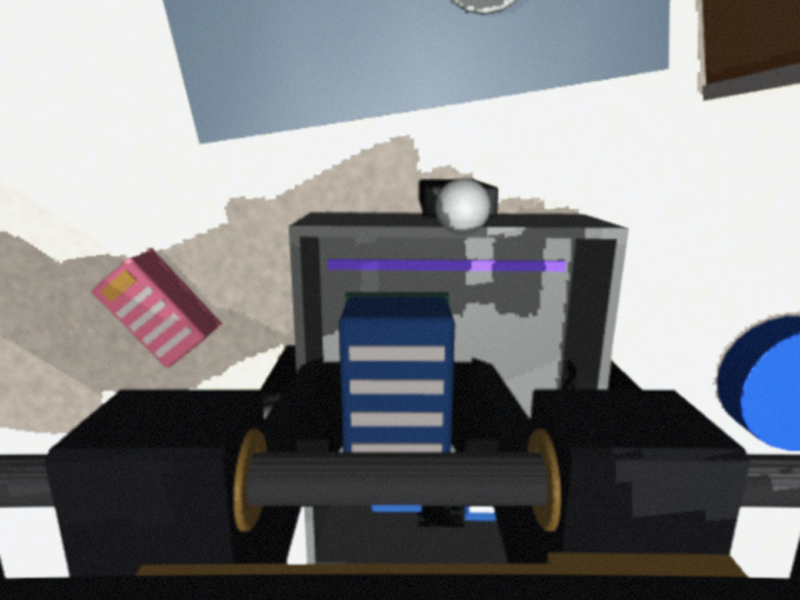

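Call:
carry_out(targets=[[[0, -0.18, -0.13, 1, 0, 0, 0], [0, 0, 0, 1, 0, 0, 0], [0, 0, 0, 1, 0, 0, 0], [0, 0, 0, 1, 0, 0, 0], [0, 0, 0, 1, 0, 0, 0]]])

```text
time_s: 28.45
tcp_pos: [0.4683, -0.2725, 0.0487]
tcp_rot: [-3.134, -0.0, 1.43]
force: [-1.0, -0.3, 0.2]
grip_width: 0.36
grasp_force: 25.0
```

Call:
carry_out(targets=[[[0, 0, 0, 1, 0, 0, 0], [0, 0, 0, 0.6, 0, 0, 0], [0, 0, 0, 0, 0, 0, 0], [0.48, 0, 0, 0, 0, 0, 0], [0.48, 0, 0, 0, 0, 0, 0]]])

```text
time_s: 28.95
tcp_pos: [0.4682, -0.2742, 0.0182]
tcp_rot: [-3.135, 0.001, 1.427]
force: [-0.7, -0.3, 0.3]
grip_width: 0.477
grasp_force: 0.0
```

Call:
carry_out(targets=[[[0.48, 0, 0, 0, 0, 0, 0], [0.48, 0, 0, -1, 0, 0, 0], [0.48, 0, 0, -1, 0, 0, 0], [0.48, 0, 0, -1, 0, 0, 0], [0.48, 0, 0, -1, 0, 0, 0]]])

```text
time_s: 29.45
tcp_pos: [0.468, -0.2744, 0.0987]
tcp_rot: [-3.134, 0.001, 1.427]
force: [0.4, 0.5, 0.5]
grip_width: 0.48
grasp_force: 0.0
```

Call:
carry_out(targets=[[[0.8, 0, 0, -1, 0, 0, 0], [0.8, 0, 0, -1, 0, 0, 0], [0.8, 0, 0, -1, 0, 0, 0], [0.8, 0, 0, 0, 0, 0, 0]]])

```text
time_s: 29.85
tcp_pos: [0.4701, -0.2747, 0.16]
tcp_rot: [-3.139, 0.002, 1.427]
force: [0.6, -0.3, 0.4]
grip_width: 0.795
grasp_force: 0.0
```

Run:
```python
from h import *
blobs(snap('top','t3'),'top'); print(bot.state()['tcp_rot']);go(.554,.108,1.425); go(.554,.108,-.12)
```

```text
top px [279. 215.] [0.554 0.11 ] yaw -0.11 0.06 0.031
top px [ 76. 200.] [0.611 0.729] yaw 0.15 0.193 0.142
top px [436. 164.] [ 0.701 -0.368] yaw 1.57 0.079 0.078
top px [356. 131.] [ 0.805 -0.128] yaw -1.48 0.072 0.042
top px [273. 128.] [0.819 0.123] yaw -0.02 0.028 0.024
[-3.13652019e+00  2.21137999e-03  1.42647449e+00]
turn 0.01 x 19.55 y 1.42 z now 0.1585
turn 14.77 x 1.92 y -19.51 z now 0.1585
```

Call:
carry_out(targets=[[[0.8, 0.98, 0.07, 0, 0, 0, 0], [0.8, 0.98, 0.07, 0, 0, 0, 0], [0.8, 0.98, 0.07, 0, 0, 0, 0], [0.8, 0.98, 0.07, 0, 0, 0, 0], [0.8, 0.98, 0.07, 0, 0, 0, 0]]])

```text
time_s: 30.4
tcp_pos: [0.4887, -0.1777, 0.1561]
tcp_rot: [-3.132, 0.001, 1.427]
force: [0.2, 1.1, -1.2]
grip_width: 0.8
grasp_force: 0.0
```

Call:
carry_out(targets=[[[0.8, 0.98, 0.07, 0, 0, 0, 0], [0.8, 0.98, 0.07, 0, 0, 0, 0], [0.8, 0.98, 0.07, 0, 0, 0, 0], [0.8, 0.98, 0.07, 0, 0, 0, 0], [0.8, 0.98, 0.07, 0, 0, 0, 0]]])

```text
time_s: 30.9
tcp_pos: [0.5098, -0.0818, 0.1559]
tcp_rot: [-3.132, 0.002, 1.427]
force: [0.7, 0.4, 0.3]
grip_width: 0.799
grasp_force: 0.0
```

Call:
carry_out(targets=[[[0.8, 0.98, 0.07, 0, 0, 0, 0], [0.8, 0.98, 0.07, 0, 0, 0, 0], [0.8, 0.98, 0.07, 0, 0, 0, 0], [0.8, 0.98, 0.07, 0, 0, 0, 0], [0.8, 0.98, 0.07, 0, 0, 0, 0]]])

```text
time_s: 31.4
tcp_pos: [0.5308, 0.0141, 0.1557]
tcp_rot: [-3.132, 0.002, 1.427]
force: [-0.3, 0.6, -0.1]
grip_width: 0.8
grasp_force: 0.0
```

Call:
carry_out(targets=[[[0.8, 0.98, 0.07, 0, 0, 0, 0], [0.8, 0.98, 0.07, 0, 0, 0, 0], [0.8, 0.98, 0.07, 0, 0, 0, 0], [0.8, 0.98, 0.07, 0, 0, 0, 0], [0.8, 0.98, 0.07, 0, 0, 0, 0]]])

```text
time_s: 31.9
tcp_pos: [0.5518, 0.1099, 0.1554]
tcp_rot: [-3.132, 0.002, 1.427]
force: [-0.1, 0.1, 0.2]
grip_width: 0.797
grasp_force: 0.0
```

Call:
carry_out(targets=[[[0.8, 0, 0, 0.2, 0, 0, 0.98], [0.8, 0, 0, 0.2, 0, 0, 0.98], [0.8, 0, 0, 0.2, 0, 0, 0.98], [0.8, 0, 0, 0.2, 0, 0, 0.98], [0.8, 0, 0, 0.2, 0, 0, 0.98]]])

```text
time_s: 32.4
tcp_pos: [0.5515, 0.1092, 0.1353]
tcp_rot: [-3.134, 0.007, 0.91]
force: [0.2, -0.4, -0.2]
grip_width: 0.794
grasp_force: 0.0
```

Call:
carry_out(targets=[[[0.8, 0, 0, 0.3, 0, 0, 0.98], [0.8, 0, 0, 0.3, 0, 0, 0.98], [0.8, 0, 0, 0.3, 0, 0, 0.98], [0.8, 0, 0, 0.3, 0, 0, 0.98], [0.8, 0, 0, 0.3, 0, 0, 0.98]]])

```text
time_s: 32.9
tcp_pos: [0.5512, 0.1091, 0.1053]
tcp_rot: [-3.139, 0.009, 0.396]
force: [-0.1, 0.4, -0.2]
grip_width: 0.803
grasp_force: 0.0
```

Call:
carry_out(targets=[[[0.8, 0, 0, 0.4, 0, 0, 0.98], [0.8, 0, 0, 0.4, 0, 0, 0.98], [0.8, 0, 0, 0.4, 0, 0, 0.98], [0.8, 0, 0, 0.4, 0, 0, 0.98], [0.8, 0, 0, 0.4, 0, 0, 0.98]]])

```text
time_s: 33.4
tcp_pos: [0.5509, 0.1092, 0.0653]
tcp_rot: [3.139, 0.009, -0.117]
force: [0.6, 0.0, -0.1]
grip_width: 0.802
grasp_force: 0.0
```

Call:
carry_out(targets=[[[0.8, 0, 0, 0, 0, 0, 0], [0.8, 0, 0, 0, 0, 0, 0]]])

```text
time_s: 33.6
tcp_pos: [0.5511, 0.1094, 0.066]
tcp_rot: [3.14, 0.009, -0.11]
force: [0.2, -1.3, 0.1]
grip_width: 0.799
grasp_force: 0.0
```

```bash
python3 -c "
from h import *
go(.554,.108,-.11); im=wsnap('w6'); blobs(im,'wrist',pose('w6')); print(bot.state()['qpos'].round(2))"
```

```text
turn 0.0 x 0.15 y 0.05 z now 0.066
[0.5511 0.1094 0.066 ] [ 3.14   0.009 -0.11 ] 33.6
wrist px [222. 374.] [0.465 0.155] yaw 1.46 0.032 0.028
wrist px [210. 310.] [0.511 0.155] yaw 0.96 0.017 0.015
wrist px [496. 248.] [ 0.533 -0.012] yaw 0.92 0.013 0.011
wrist px [454. 225.] [0.55  0.012] yaw 0.04 0.012 0.007
wrist px [279. 232.] [0.555 0.108] yaw -0.08 0.063 0.031
wrist px [171. 119.] [0.623 0.156] yaw 1.35 0.026 0.011
wrist px [474. 167.] [0.576 0.002] yaw 0.12 0.114 0.081
[-0.15  0.87 -0.21  1.87  0.38  0.45 -2.32]
```

Call:
carry_out(targets=[[[0.8, 0.15, 0, 1, 0, 0, 0], [0.8, 0, 0, 1, 0, 0, 0], [0.8, 0, 0, 0.6, 0, 0, 0], [0.8, 0, 0, 0.3, 0, 0, 0], [0, 0, 0, 0, 0, 0, 0]]])

```text
time_s: 34.15
tcp_pos: [0.5538, 0.1092, 0.0081]
tcp_rot: [3.14, 0.009, -0.112]
force: [-0.7, 0.2, -0.8]
grip_width: 0.733
grasp_force: 0.0
```

Call:
carry_out(targets=[[[0, 0, 0, 0, 0, 0, 0], [0, 0, 0, 0, 0, 0, 0], [0, 0, 0, 0, 0, 0, 0], [0, 0, 0, 0, 0, 0, 0], [0, 0, 0, 0, 0, 0, 0]]])

```text
time_s: 34.65
tcp_pos: [0.5543, 0.1092, 0.009]
tcp_rot: [3.141, 0.008, -0.113]
force: [-1.0, -0.6, 2.8]
grip_width: 0.359
grasp_force: 25.0
```

Call:
carry_out(targets=[[[0, 0, 0, -0.7, 0, 0, 0], [0, 0, 0, -1, 0, 0, 0], [0, 0, 0, -1, 0, 0, -0.975], [0, 0, 0, -1, 0, 0, -0.975], [0, 0, 0, -1, 0, 0, -0.975]]])

```text
time_s: 35.15
tcp_pos: [0.5548, 0.1091, 0.1042]
tcp_rot: [-3.141, 0.008, 0.198]
force: [0.7, -0.5, -0.7]
grip_width: 0.358
grasp_force: 25.0
```

Call:
carry_out(targets=[[[0, 0, 0, -1, 0, 0, -0.975], [0, 0, 0, -1, 0, 0, -0.975], [0, 0, 0, -0.3, 0, 0, -0.975], [0, 0, 0, 0, 0, 0, -0.975], [0, 0, 0, 0, 0, 0, -0.975]]])

```text
time_s: 35.65
tcp_pos: [0.5553, 0.1089, 0.1498]
tcp_rot: [-3.137, 0.006, 0.708]
force: [-0.6, 0.3, -0.7]
grip_width: 0.362
grasp_force: 25.0
```

Call:
carry_out(targets=[[[0, 0, 0, 0, 0, 0, -0.975], [0, 0, 0, 0, 0, 0, -0.975], [0, 0, 0, 0, 0, 0, -0.975], [0, 0, 0, 0, 0, 0, -0.975], [0, 0, 0, 0, 0, 0, -0.975]]])

```text
time_s: 36.15
tcp_pos: [0.5552, 0.1088, 0.1493]
tcp_rot: [-3.135, 0.004, 1.219]
force: [-0.0, -0.9, -1.6]
grip_width: 0.363
grasp_force: 25.0
```

Call:
carry_out(targets=[[[0, 0, 0, 0, 0, 0, -0.975], [0, 0, 0, 0, 0, 0, -0.975], [0, -1, 0.08, 0, 0, 0, 0], [0, -1, 0.08, 0, 0, 0, 0], [0, -1, 0.08, 0, 0, 0, 0]]])

```text
time_s: 36.65
tcp_pos: [0.5507, 0.0481, 0.1493]
tcp_rot: [-3.134, 0.002, 1.419]
force: [0.7, -1.6, -0.9]
grip_width: 0.358
grasp_force: 25.0
```

Call:
carry_out(targets=[[[0, -1, 0.08, 0, 0, 0, 0], [0, -1, 0.08, 0, 0, 0, 0], [0, -1, 0.08, 0, 0, 0, 0], [0, -1, 0.08, 0, 0, 0, 0], [0, -1, 0.08, 0, 0, 0, 0]]])

```text
time_s: 37.15
tcp_pos: [0.5434, -0.0522, 0.1494]
tcp_rot: [-3.134, 0.002, 1.419]
force: [0.5, -0.7, -0.2]
grip_width: 0.36
grasp_force: 25.0
```

Call:
carry_out(targets=[[[0, -1, 0.08, 0, 0, 0, 0], [0, -1, 0.08, 0, 0, 0, 0], [0, -1, 0.08, 0, 0, 0, 0], [0, -1, 0.08, 0, 0, 0, 0], [0, -1, 0.08, 0, 0, 0, 0]]])

```text
time_s: 37.65
tcp_pos: [0.5361, -0.1522, 0.1495]
tcp_rot: [-3.134, 0.002, 1.419]
force: [0.1, -0.4, -0.3]
grip_width: 0.36
grasp_force: 25.0
```

Call:
carry_out(targets=[[[0, -1, 0.08, 0, 0, 0, 0], [0, -1, 0.08, 0, 0, 0, 0], [0, -1, 0.08, 0, 0, 0, 0], [0, -1, 0.08, 0, 0, 0, 0], [0, -1, 0.08, 0, 0, 0, 0]]])

```text
time_s: 38.15
tcp_pos: [0.5288, -0.2522, 0.1495]
tcp_rot: [-3.133, 0.002, 1.419]
force: [0.2, 0.2, -1.2]
grip_width: 0.363
grasp_force: 25.0
```

Call:
carry_out(targets=[[[0, -1, 0.08, 0, 0, 0, 0], [0, -0.5, 0, 0, 0, 0, 0], [0, 0, 0, 0, 0, 0, 0]]])

```text
time_s: 38.45
tcp_pos: [0.5255, -0.2828, 0.149]
tcp_rot: [-3.133, 0.003, 1.416]
force: [0.7, 0.9, -1.1]
grip_width: 0.36
grasp_force: 25.0
```

```bash
python3 -c "
from h import *
go(.5269,-.2848,1.422)"
```

```text
turn -0.06 x -0.09 y 0.09 z now 0.149
```

Call:
carry_out(targets=[[[0, 0, 0.1, 1, 0, 0, 0], [0, 0, 0, 1, 0, 0, 0], [0, 0, 0, 1, 0, 0, 0], [0, 0, 0, 1, 0, 0, 0], [0, 0, 0, 1, 0, 0, 0]]])

```text
time_s: 38.95
tcp_pos: [0.5279, -0.2794, 0.0485]
tcp_rot: [-3.134, 0.0, 1.421]
force: [0.7, -0.2, -0.6]
grip_width: 0.357
grasp_force: 25.0
```

Call:
carry_out(targets=[[[0, 0, 0, 1, 0, 0, 0], [0, 0, 0, 0.65, 0, 0, 0], [0, 0, 0, 0, 0, 0, 0], [0.48, 0, 0, 0, 0, 0, 0], [0.48, 0, 0, 0, 0, 0, 0]]])

```text
time_s: 39.45
tcp_pos: [0.5279, -0.281, 0.0168]
tcp_rot: [-3.135, 0.001, 1.419]
force: [-0.4, -0.7, 1.9]
grip_width: 0.477
grasp_force: 0.0
```

Call:
carry_out(targets=[[[0.48, 0, 0, 0, 0, 0, 0], [0.48, 0, 0, -1, 0, 0, 0], [0.48, 0, 0, -1, 0, 0, 0], [0.48, 0, 0, -1, 0, 0, 0], [0.48, 0, 0, -1, 0, 0, 0]]])

```text
time_s: 39.95
tcp_pos: [0.5279, -0.2813, 0.0971]
tcp_rot: [-3.134, 0.001, 1.419]
force: [0.8, 0.0, -0.5]
grip_width: 0.481
grasp_force: 0.0
```

Call:
carry_out(targets=[[[0.6, 0, 0, -1, 0, 0, 0], [0.6, 0, 0, -1, 0, 0, 0], [0.6, 0, 0, -1, 0, 0, 0], [0.6, 0, 0, -1, 0, 0, 0], [0.6, 0, 0, -1, 0, 0, 0]]])

```text
time_s: 40.45
tcp_pos: [0.5286, -0.2812, 0.1972]
tcp_rot: [-3.134, 0.002, 1.419]
force: [0.7, -0.8, -0.8]
grip_width: 0.598
grasp_force: 0.0
```

Call:
carry_out(targets=[[[0.6, 0, 0, -1, 0, 0, 0], [0.6, 0, 0, -1, 0, 0, 0], [0.6, 0, 0, 0, 0, 0, 0]]])

```text
time_s: 40.75
tcp_pos: [0.5307, -0.2812, 0.2389]
tcp_rot: [-3.139, 0.002, 1.419]
force: [0.9, -0.9, -0.7]
grip_width: 0.602
grasp_force: 0.0
```

```bash
python3 -c "
from h import *
im=wsnap('w7'); print(bot.state()['tcp_rot']); cv2.imwrite('pics/w7b.png',cv2.resize(im[:,:,::-1],(800,600),interpolation=cv2.INTER_CUBIC))
t=snap('top','t4'); blobs(t,'top')
go(.468,.379,1.425);go(.468,.379,3.14)"
```

```text
[ 0.5307 -0.2812  0.2389] [-3.139e+00  2.000e-03  1.419e+00] 40.75
[-3.13629448e+00  2.11359507e-03  1.41876570e+00]
top px [ 76. 200.] [0.611 0.73 ] yaw 0.16 0.193 0.142
top px [434. 162.] [ 0.707 -0.364] yaw -1.2 0.082 0.065
top px [356. 131.] [ 0.805 -0.128] yaw -1.49 0.072 0.042
top px [273. 128.] [0.819 0.123] yaw -0.02 0.028 0.024
turn -0.06 x 32.22 y -7.8 z now 0.2359
turn -16.44 x 3.09 y 33.01 z now 0.2359
```

View pics/w7b.png

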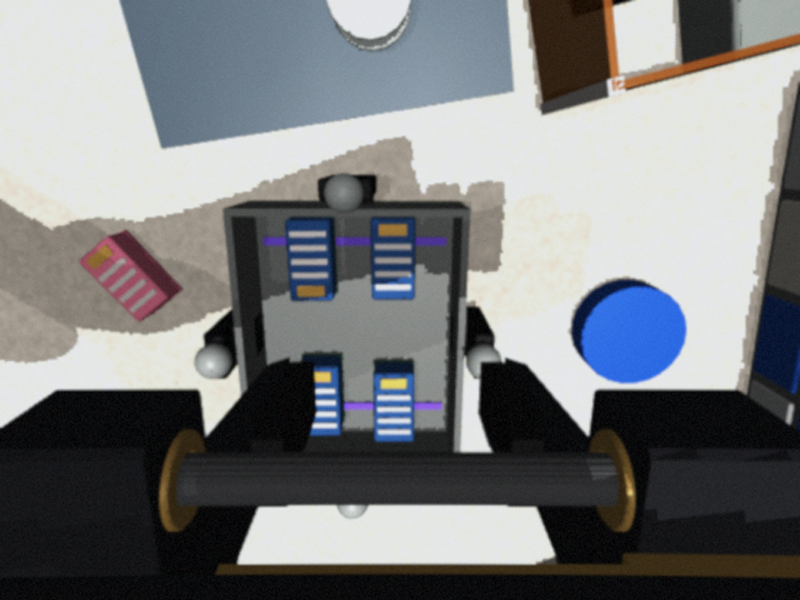

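Call:
carry_out(targets=[[[0.6, 1, -0.24, 0, 0, 0, 0], [0.6, 1, -0.24, 0, 0, 0, 0], [0.6, 1, -0.24, 0, 0, 0, 0], [0.6, 1, -0.24, 0, 0, 0, 0], [0.6, 1, -0.24, 0, 0, 0, 0]]])

```text
time_s: 41.35
tcp_pos: [0.5193, -0.178, 0.2345]
tcp_rot: [-3.131, 0.001, 1.419]
force: [0.4, 1.0, -0.3]
grip_width: 0.6
grasp_force: 0.0
```

Call:
carry_out(targets=[[[0.6, 1, -0.24, 0, 0, 0, 0], [0.6, 1, -0.24, 0, 0, 0, 0], [0.6, 1, -0.24, 0, 0, 0, 0], [0.6, 1, -0.24, 0, 0, 0, 0], [0.6, 1, -0.24, 0, 0, 0, 0]]])

```text
time_s: 41.85
tcp_pos: [0.5108, -0.0756, 0.2347]
tcp_rot: [-3.131, 0.002, 1.419]
force: [0.7, -0.1, -0.2]
grip_width: 0.601
grasp_force: 0.0
```

Call:
carry_out(targets=[[[0.6, 1, -0.24, 0, 0, 0, 0], [0.6, 1, -0.24, 0, 0, 0, 0], [0.6, 1, -0.24, 0, 0, 0, 0], [0.6, 1, -0.24, 0, 0, 0, 0], [0.6, 1, -0.24, 0, 0, 0, 0]]])

```text
time_s: 42.35
tcp_pos: [0.5022, 0.0266, 0.2348]
tcp_rot: [-3.131, 0.002, 1.419]
force: [0.5, -0.0, 0.0]
grip_width: 0.602
grasp_force: 0.0
```

Call:
carry_out(targets=[[[0.6, 1, -0.24, 0, 0, 0, 0], [0.6, 1, -0.24, 0, 0, 0, 0], [0.6, 1, -0.24, 0, 0, 0, 0], [0.6, 1, -0.24, 0, 0, 0, 0], [0.6, 1, -0.24, 0, 0, 0, 0]]])

```text
time_s: 42.85
tcp_pos: [0.4937, 0.129, 0.2348]
tcp_rot: [-3.132, 0.002, 1.419]
force: [-0.3, -0.1, -0.8]
grip_width: 0.599
grasp_force: 0.0
```

Call:
carry_out(targets=[[[0.6, 1, -0.24, 0, 0, 0, 0], [0.6, 1, -0.24, 0, 0, 0, 0], [0.6, 1, -0.24, 0, 0, 0, 0], [0.6, 1, -0.24, 0, 0, 0, 0], [0.6, 1, -0.24, 0, 0, 0, 0]]])

```text
time_s: 43.35
tcp_pos: [0.4853, 0.2313, 0.2348]
tcp_rot: [-3.132, 0.003, 1.419]
force: [-0.6, -0.9, -0.5]
grip_width: 0.597
grasp_force: 0.0
```

Call:
carry_out(targets=[[[0.6, 1, -0.24, 0, 0, 0, 0], [0.6, 1, -0.24, 0, 0, 0, 0], [0.6, 1, -0.24, 0, 0, 0, 0], [0.6, 1, -0.24, 0, 0, 0, 0], [0.6, 1, -0.24, 0, 0, 0, 0]]])

```text
time_s: 43.85
tcp_pos: [0.4768, 0.3337, 0.2347]
tcp_rot: [-3.132, 0.003, 1.419]
force: [0.1, -0.3, 0.9]
grip_width: 0.598
grasp_force: 0.0
```

Call:
carry_out(targets=[[[0.6, 1, -0.24, 0, 0, 0, 0], [0.6, 1, -0.24, 0, 0, 0, 0], [0.6, 0, 0, 0, 0, 0, -1], [0.6, 0, 0, 0, 0, 0, -1], [0.6, 0, 0, 0, 0, 0, -1]]])

```text
time_s: 44.35
tcp_pos: [0.4734, 0.3741, 0.2346]
tcp_rot: [-3.132, 0.0, 1.738]
force: [0.3, -0.6, -0.5]
grip_width: 0.599
grasp_force: 0.0
```

Call:
carry_out(targets=[[[0.6, 0, 0, 0, 0, 0, -1], [0.6, 0, 0, 0, 0, 0, -1], [0.6, 0, 0, 0, 0, 0, -1], [0.6, 0, 0, 0, 0, 0, -1], [0.6, 0, 0, 0, 0, 0, -1]]])

```text
time_s: 44.85
tcp_pos: [0.4736, 0.3739, 0.2347]
tcp_rot: [-3.133, -0.005, 2.261]
force: [-0.6, -0.3, 0.6]
grip_width: 0.599
grasp_force: 0.0
```

Call:
carry_out(targets=[[[0.6, 0, 0, 0.4, 0, 0, -1], [0.6, 0, 0, 0.4, 0, 0, -1], [0.6, 0, 0, 0.4, 0, 0, -1], [0.6, 0, 0, 0.4, 0, 0, -1], [0.6, 0, 0, 0.4, 0, 0, -1]]])

```text
time_s: 45.35
tcp_pos: [0.4732, 0.3739, 0.1944]
tcp_rot: [-3.136, -0.008, 2.785]
force: [-0.2, -0.1, -0.5]
grip_width: 0.603
grasp_force: 0.0
```

Call:
carry_out(targets=[[[0.6, 0, 0, 0, 0, 0, -1], [0.6, 0, 0, 0, 0, 0, -0.8], [0.6, 0, 0, 0, 0, 0, 0], [0.6, 0, 0, 0, 0, 0, 0]]])

```text
time_s: 45.75
tcp_pos: [0.4733, 0.3743, 0.1953]
tcp_rot: [-3.139, -0.009, 2.967]
force: [0.4, 0.2, 0.0]
grip_width: 0.601
grasp_force: 0.0
```

```bash
python3 -c "
from h import *
im=wsnap('w8'); cv2.imwrite('pics/w8b.png',cv2.resize(im[:,:,::-1],(800,600),interpolation=cv2.INTER_CUBIC))"
```

```text
[0.4733 0.3743 0.1953] [-3.139 -0.009  2.967] 45.75
```

View pics/w8b.png

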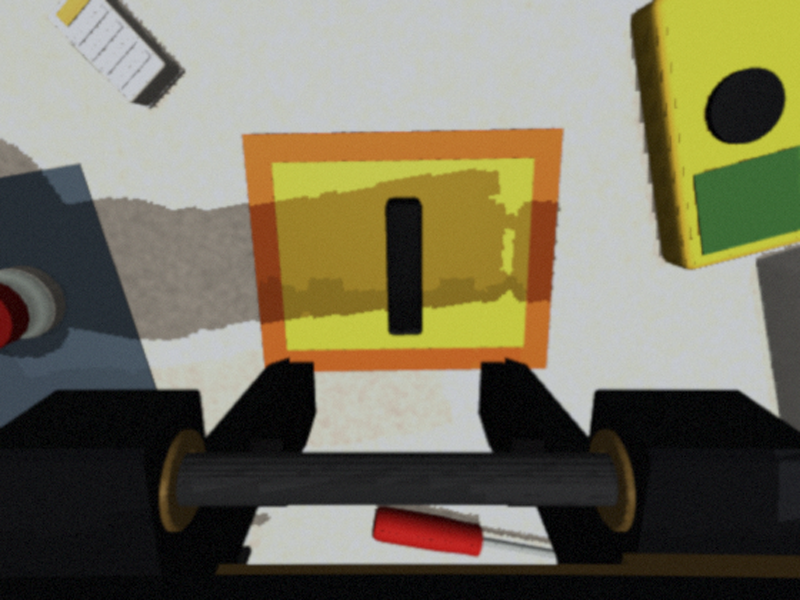

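Run:
```python
from h import *
p=pose('w8'); f=lambda u,z:atz('wrist',np.array(u)*.7,z,p)[:2]
L=np.array([f(u,.006) for u in [(243,134),(562,128),(548,368),(265,370)]]); print('lid c',L.mean(0)); d=(L[0]+L[1]-L[2]-L[3])/2; print('yaw',np.arctan2(d[1],d[0]),np.linalg.norm(d)); w=(L[0]+L[3]-L[1]-L[2])/2; print(np.arctan2(w[1],w[0])+np.pi/2,np.linalg.norm(w))
H=np.array([f(u,.046) for u in [(387,198),(421,198),(422,333),(387,334)]]); print('handle',H.mean(0),np.linalg.norm(H[0]-H[3]),np.linalg.norm(H[0]-H[1])); h=H[0]+H[1]-H[2]-H[3]; print(np.arctan2(h[1],h[0]))
print(tri(ray('wrist',np.array((404,266))*.7,p),ray('top',np.array((268.5,349))*.7)))
go(*H.mean(0),2.97)
```

```text
lid c [0.46826335 0.38012984]
yaw 2.9890299512743654 0.1641843832246665
-0.16079382304283918 0.20478131549909612
handle [0.46686172 0.37991092] 0.08412798021908748 0.019850779305578208
2.975249249562234
(array([0.47088844, 0.37993837, 0.02290316]), np.float64(0.0008412819292294096))
turn -0.03 x 0.37 y 0.22 z now 0.1955
```

Call:
carry_out(targets=[[[0.6, 0.35, 0.22, 0, 0, -0.09, 0], [0.6, 0, 0, 1, 0, 0, -0.1], [0.6, 0, 0, 1, 0, 0, 0], [0.6, 0, 0, 1, 0, 0, 0], [0.6, 0, 0, 1, 0, 0, 0]]])

```text
time_s: 46.3
tcp_pos: [0.4672, 0.379, 0.1133]
tcp_rot: [-3.138, 0.001, 2.979]
force: [-0.1, -0.1, -0.4]
grip_width: 0.599
grasp_force: 0.0
```

Call:
carry_out(targets=[[[0.6, 0, 0, 1, 0, 0, 0], [0.6, 0, 0, 1, 0, 0, 0], [0.6, 0, 0, 1, 0, 0, 0], [0.6, 0, 0, 0, 0, 0, 0], [0.6, 0, 0, 0, 0, 0, 0]]])

```text
time_s: 46.8
tcp_pos: [0.4671, 0.3795, 0.0551]
tcp_rot: [-3.139, 0.0, 2.98]
force: [0.0, 0.9, 0.2]
grip_width: 0.6
grasp_force: 0.0
```

```bash
python3 -c "
from h import *
s=bot.state();print(s['tcp_pos'],s['tcp_rot']);go(.468,.380,2.978)"
```

```text
[0.46705646 0.37954984 0.05514462] [-3.13870311e+00  7.90179665e-05  2.97964305e+00]
turn 0.02 x -0.04 y 0.03 z now 0.0551
```

Call:
carry_out(targets=[[[0.6, 0, 0, 1, 0, 0, 0], [0.6, 0, 0, 0.65, 0, 0, 0], [0.6, 0, 0, 0.5, 0, 0, 0], [0.6, 0, 0, 0, 0, 0, 0], [0, 0, 0, 0, 0, 0, 0]]], squeeze=55)

```text
time_s: 47.3
tcp_pos: [0.4677, 0.3802, 0.0135]
tcp_rot: [-3.141, 0.001, 2.979]
force: [-0.6, -0.0, 0.2]
grip_width: 0.532
grasp_force: 0.0
```

Call:
carry_out(targets=[[[0, 0, 0, 0, 0, 0, 0], [0, 0, 0, 0, 0, 0, 0], [0, 0, 0, 0, 0, 0, 0], [0, 0, 0, 0, 0, 0, 0], [0, 0, 0, 0, 0, 0, 0]]])

```text
time_s: 47.8
tcp_pos: [0.4679, 0.3801, 0.0137]
tcp_rot: [-3.141, 0.002, 2.979]
force: [0.1, -0.7, 3.3]
grip_width: 0.244
grasp_force: 55.0
```

Call:
carry_out(targets=[[[0, 0, 0, -0.5, 0, 0, 0], [0, 0, 0, -1, 0, 0, 0], [0, 0, 0, -1, 0, 0, 0], [0, 0, 0, -1, 0, 0, 0], [0, 0, 0, -1, 0, 0, 0]]])

```text
time_s: 48.3
tcp_pos: [0.4673, 0.3799, 0.1043]
tcp_rot: [-3.14, 0.001, 2.98]
force: [-0.2, 0.0, -1.9]
grip_width: 0.248
grasp_force: 55.0
```

Call:
carry_out(targets=[[[0, 0, 0, -1, 0, 0, 0], [0, 0, 0, -1, 0, 0, 0], [0, 0, 0, -1, 0, 0, 0], [0, 0, 0, -0.5, 0, 0, 0], [0, 0, 0, 0, 0, 0, 0]]])

```text
time_s: 48.8
tcp_pos: [0.4677, 0.3809, 0.1747]
tcp_rot: [3.141, 0.003, 2.979]
force: [-0.4, 0.3, -2.1]
grip_width: 0.244
grasp_force: 55.0
```

```bash
python3 -c "
from h import *
s=bot.state();print(s['tcp_pos'],s['tcp_rot'],s['qpos'].round(2));go(.4887,-.3367,2.98)
im=wsnap('w9'); cv2.imwrite('pics/w9b.png',cv2.resize(im[:,:,::-1],(800,600),interpolation=cv2.INTER_CUBIC))"
```

```text
[0.46772228 0.38085806 0.17466407] [3.14101600e+00 2.63118026e-03 2.97947694e+00] [-0.22  0.96 -1.09  1.67  0.94  1.12 -0.17]
turn -0.0 x -6.81 y -35.24 z now 0.1747
[0.4677 0.3809 0.1747] [3.141e+00 3.000e-03 2.979e+00] 48.8
```

View pics/w9b.png

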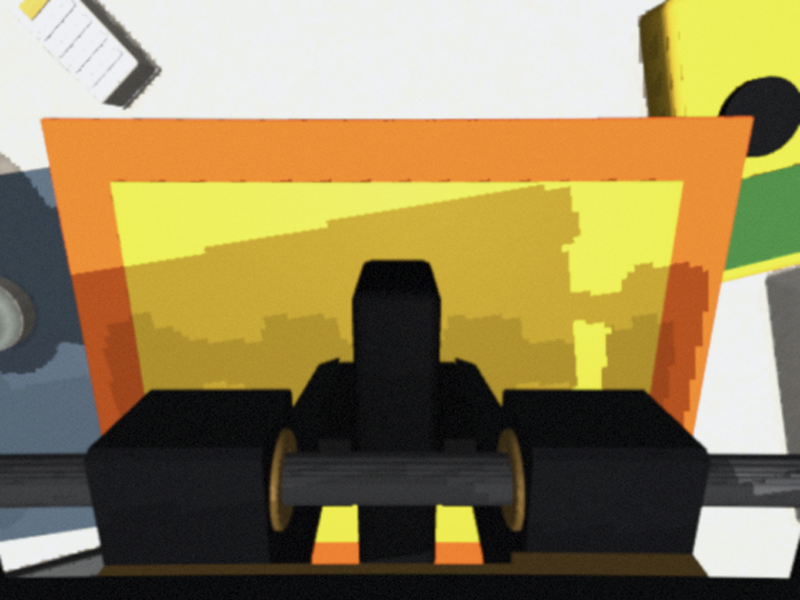

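Run:
```python
from h import *
p=pose('w9'); z=p[0][2]-.0077
a,b=[atz('wrist',np.array(u)*.7,z,p)[:2] for u in [(43,119),(752,117)]]
y=p[1][2]; t=np.array(p[0][:2]); m=(a+b)/2-t; ex=np.array([np.cos(y),np.sin(y)]);ey=np.array([np.sin(y),-np.cos(y)])
print('front mid tool',m@ex,m@ey,'width',np.linalg.norm(a-b),'yaw err',np.arctan2((b-a)@ex,(b-a)@ey))
```

```text
front mid tool 0.08150664628006768 0.0004643565454462352 width 0.20316807180051866 yaw err 0.0030321233664367185
```

Call:
carry_out(targets=[[[0, -0.2, -1, 0, 0, 0, 0], [0, -0.2, -1, 0, 0, 0, 0], [0, -0.2, -1, 0, 0, 0, 0], [0, -0.2, -1, 0, 0, 0, 0], [0, -0.2, -1, 0, 0, 0, 0]]])

```text
time_s: 49.35
tcp_pos: [0.4706, 0.2767, 0.1721]
tcp_rot: [-3.138, -0.0, 2.98]
force: [0.7, 0.0, -1.5]
grip_width: 0.244
grasp_force: 55.0
```

Call:
carry_out(targets=[[[0, -0.2, -1, 0, 0, 0, 0], [0, -0.2, -1, 0, 0, 0, 0], [0, -0.2, -1, 0, 0, 0, 0], [0, -0.2, -1, 0, 0, 0, 0], [0, -0.2, -1, 0, 0, 0, 0]]])

```text
time_s: 49.85
tcp_pos: [0.4741, 0.1749, 0.1724]
tcp_rot: [-3.139, -0.0, 2.979]
force: [-0.1, -0.1, -2.0]
grip_width: 0.243
grasp_force: 55.0
```

Call:
carry_out(targets=[[[0, -0.2, -1, 0, 0, 0, 0], [0, -0.2, -1, 0, 0, 0, 0], [0, -0.2, -1, 0, 0, 0, 0], [0, -0.2, -1, 0, 0, 0, 0], [0, -0.2, -1, 0, 0, 0, 0]]])

```text
time_s: 50.35
tcp_pos: [0.4776, 0.0731, 0.1727]
tcp_rot: [-3.139, -0.001, 2.979]
force: [-0.0, 0.3, -1.1]
grip_width: 0.243
grasp_force: 55.0
```

Call:
carry_out(targets=[[[0, -0.2, -1, 0, 0, 0, 0], [0, -0.2, -1, 0, 0, 0, 0], [0, -0.2, -1, 0, 0, 0, 0], [0, -0.2, -1, 0, 0, 0, 0], [0, -0.2, -1, 0, 0, 0, 0]]])

```text
time_s: 50.85
tcp_pos: [0.4811, -0.0286, 0.1728]
tcp_rot: [-3.14, -0.001, 2.979]
force: [0.9, -0.0, -1.1]
grip_width: 0.246
grasp_force: 55.0
```

Call:
carry_out(targets=[[[0, -0.2, -1, 0, 0, 0, 0], [0, -0.2, -1, 0, 0, 0, 0], [0, -0.2, -1, 0, 0, 0, 0], [0, -0.2, -1, 0, 0, 0, 0], [0, -0.2, -1, 0, 0, 0, 0]]])

```text
time_s: 51.35
tcp_pos: [0.4846, -0.1304, 0.1729]
tcp_rot: [-3.14, -0.001, 2.979]
force: [0.4, -0.7, -1.7]
grip_width: 0.247
grasp_force: 55.0
```

Call:
carry_out(targets=[[[0, -0.2, -1, 0, 0, 0, 0], [0, -0.2, -1, 0, 0, 0, 0], [0, -0.2, -1, 0, 0, 0, 0], [0, -0.2, -1, 0, 0, 0, 0], [0, -0.2, -1, 0, 0, 0, 0]]])

```text
time_s: 51.85
tcp_pos: [0.4881, -0.2322, 0.1729]
tcp_rot: [-3.14, -0.001, 2.979]
force: [0.5, 0.8, -0.9]
grip_width: 0.245
grasp_force: 55.0
```

Call:
carry_out(targets=[[[0, -0.2, -1, 0, 0, 0, 0], [0, -0.2, -1, 0, 0, 0, 0], [0, -0.2, -1, 0, 0, 0, 0], [0, -0.2, -1, 0, 0, 0, 0], [0, 0, -0.5, 0, 0, 0, 0]]])

```text
time_s: 52.35
tcp_pos: [0.4893, -0.3247, 0.1728]
tcp_rot: [-3.14, -0.001, 2.977]
force: [-0.4, 0.0, -2.0]
grip_width: 0.246
grasp_force: 55.0
```

Call:
carry_out(targets=[[[0, 0, 0, 0, 0, 0, -0.12], [0, 0, 0, 0, 0, 0, 0], [0, 0, 0, 0, 0, 0, 0]]])

```text
time_s: 52.65
tcp_pos: [0.4904, -0.3212, 0.1745]
tcp_rot: [-3.141, 0.001, 2.994]
force: [0.8, -0.3, -1.7]
grip_width: 0.245
grasp_force: 55.0
```

```bash
python3 -c "
from h import *
s=bot.state();print(s['tcp_pos'],s['tcp_rot'],s['qpos'].round(2));go(.4887,-.3367,2.992)
im=wsnap('w10'); cv2.imwrite('pics/w10b.png',cv2.resize(im[:,:,::-1],(800,600),interpolation=cv2.INTER_CUBIC))"
```

```text
[ 0.49041477 -0.32119208  0.17445106] [-3.14104643e+00  1.28242933e-03  2.99424709e+00] [ 1.09  0.98 -1.17  1.72  0.99  1.15  1.03]
turn 0.02 x -0.03 y -0.78 z now 0.1745
[ 0.4904 -0.3212  0.1745] [-3.141e+00  1.000e-03  2.994e+00] 52.65
```

View pics/w10b.png

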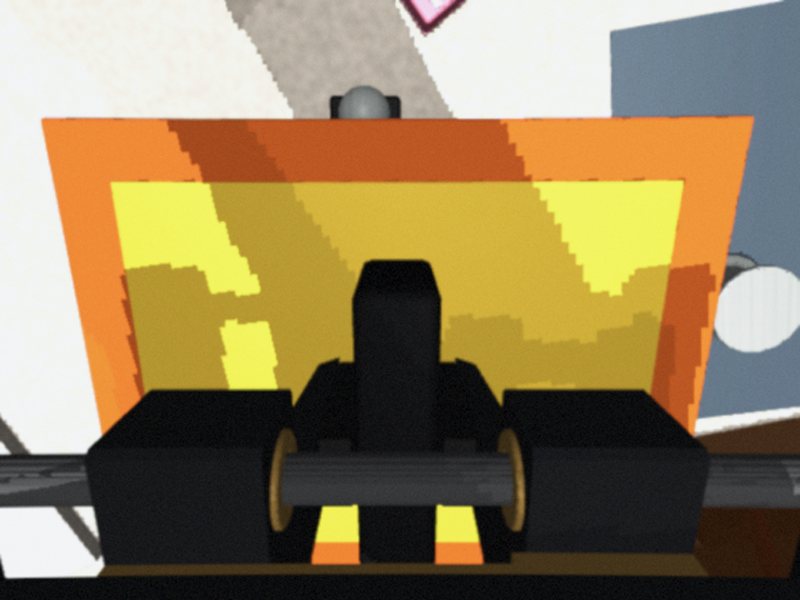

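Call:
carry_out(targets=[[[0, -0.03, -0.78, 0, 0, 0, 0], [0, 0, 0, 1, 0, 0, 0], [0, 0, 0, 1, 0, 0, 0], [0, 0, 0, 1, 0, 0, 0], [0, 0, 0, 0.6, 0, 0, 0]]])

```text
time_s: 53.2
tcp_pos: [0.4882, -0.3375, 0.1012]
tcp_rot: [-3.141, -0.0, 2.993]
force: [0.1, -1.5, -1.4]
grip_width: 0.24
grasp_force: 55.0
```

Call:
carry_out(targets=[[[0, 0, 0, 0.1, 0, 0, 0], [0, 0, 0, 0.1, 0, 0, 0], [0, 0, 0, 0, 0, 0, 0], [0, 0, 0, 0, 0, 0, 0]]])

```text
time_s: 53.6
tcp_pos: [0.4892, -0.3384, 0.0993]
tcp_rot: [-3.14, 0.003, 2.992]
force: [0.2, -0.0, -1.3]
grip_width: 0.248
grasp_force: 55.0
```

```bash
python3 -c "
from h import *
s=bot.state();print(s['tcp_pos'],s['tcp_rot'],s['force']);go(.4887,-.3367,2.992)"
```

```text
[ 0.48918708 -0.33839753  0.09934903] [-3.13979134e+00  2.76346204e-03  2.99191114e+00] [ 0.15816515 -0.01963925 -1.31787277]
turn -0.0 x 0.04 y 0.08 z now 0.0993
```

Nearly centred; lower gently and press.

Call:
carry_out(targets=[[[0, 0.02, 0.08, 0.15, 0, 0, 0], [0, 0, 0, 0.15, 0, 0, 0], [0, 0, 0, 0.15, 0, 0, 0], [0, 0, 0, 0.1, 0, 0, 0], [0, 0, 0, 0, 0, 0, 0]]])

```text
time_s: 54.1
tcp_pos: [0.4888, -0.3366, 0.0875]
tcp_rot: [-3.14, 0.002, 2.992]
force: [1.1, -0.1, 0.4]
grip_width: 0.246
grasp_force: 55.0
```

Call:
carry_out(targets=[[[0, 0, 0, 0.15, 0, 0, 0], [0, 0, 0, 0.15, 0, 0, 0], [0, 0, 0, 0, 0, 0, 0]]])

```text
time_s: 54.4
tcp_pos: [0.4877, -0.3367, 0.0802]
tcp_rot: [-3.14, -0.0, 2.992]
force: [0.6, 0.3, -5.9]
grip_width: 0.245
grasp_force: 55.0
```

Call:
carry_out(targets=[[[0, 0, 0, 0.2, 0, 0, 0], [0, 0, 0, 0.2, 0, 0, 0], [0, 0, 0, 0, 0, 0, 0]]])

```text
time_s: 54.7
tcp_pos: [0.488, -0.3368, 0.0737]
tcp_rot: [-3.139, 0.0, 2.992]
force: [-2.3, -0.3, 2.5]
grip_width: 0.242
grasp_force: 55.0
```

Call:
carry_out(targets=[[[0, 0, 0, 0.15, 0, 0, 0], [0, 0, 0, 0, 0, 0, 0]]])

```text
time_s: 54.9
tcp_pos: [0.488, -0.3368, 0.0736]
tcp_rot: [-3.138, 0.001, 2.992]
force: [-9.8, 0.3, 23.0]
grip_width: 0.243
grasp_force: 55.0
```

Call:
carry_out(targets=[[[0, 0, 0, -0.13, 0, 0, 0], [0.5, 0, 0, 0, 0, 0, 0], [0.5, 0, 0, 0, 0, 0, 0], [0.5, 0, 0, 0, 0, 0, 0], [0.5, 0, 0, -0.5, 0, 0, 0]]])

```text
time_s: 55.4
tcp_pos: [0.4877, -0.3365, 0.082]
tcp_rot: [-3.141, -0.001, 2.992]
force: [-0.4, 0.4, -0.2]
grip_width: 0.499
grasp_force: 0.0
```

Call:
carry_out(targets=[[[0.5, 0, 0, -1, 0, 0, 0], [0.5, 0, 0, -1, 0, 0, 0], [0.5, 0, 0, -1, 0, 0, 0], [0.5, 0, 0, -1, 0, 0, 0], [0.5, 0, 0, -1, 0, 0, 0]]])

```text
time_s: 55.9
tcp_pos: [0.4886, -0.3363, 0.1845]
tcp_rot: [-3.14, 0.002, 2.992]
force: [0.2, -0.1, 0.3]
grip_width: 0.496
grasp_force: 0.0
```

Call:
carry_out(targets=[[[0.5, 0, 0, -1, 0, 0, 0], [0.5, 0, 0, -1, 0, 0, 0], [0.5, 0, 0, -1, 0, 0, 0], [0.5, 0, 0, 0, 0, 0, 0]]])

```text
time_s: 56.3
tcp_pos: [0.49, -0.3363, 0.2464]
tcp_rot: [-3.139, 0.006, 2.992]
force: [-0.2, 0.9, 0.3]
grip_width: 0.498
grasp_force: 0.0
```

```bash
python3 -c "
from h import *
im=wsnap('w11'); b=snap('side','s11'); 
a=cv2.resize(im[:,:,::-1],(400,300)); c=cv2.resize(np.ascontiguousarray(b[270:420,150:350,::-1]),(400,300),interpolation=cv2.INTER_CUBIC); cv2.imwrite('pics/lid.png',cv2.resize(np.hstack([a,c]),(800,300)))
go(.68,.108,1.72)"
```

```text
[ 0.49   -0.3363  0.2464] [-3.139  0.006  2.992] 56.3
turn 12.14 x 20.56 y 12.79 z now 0.2433
```

View pics/lid.png

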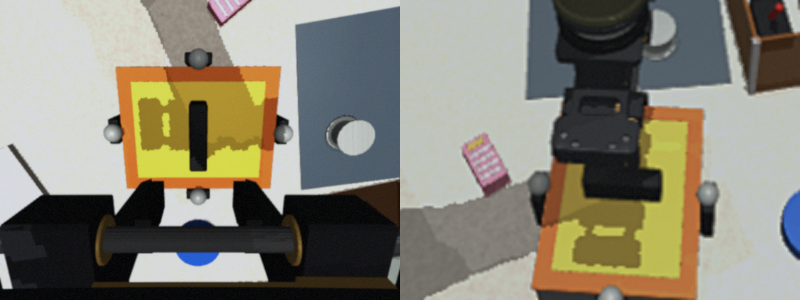

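Run:
```python
from h import *
f=lambda u,z:atz('top',np.array([230,110])+np.array(u)/4.8-.4,z)
H=np.array([f(u,.142) for u in [(177,252),(295,238),(298,278),(180,294)]]); print(H.mean(0),np.linalg.norm(H[0]-H[1]))
a,b=f((32,297),.13),f((362,250),.13); print('shaft',a,b,np.linalg.norm(a-b),'yaw',np.arctan2(*(a-b)[1::-1]), np.arctan2(*(H[0]+H[3]-H[1]-H[2])[1::-1]))
print('tip toggle',f((627,253),.079),'block',np.mean([f(u,.028) for u in [(515,248),(625,240),(630,310),(520,320)]],0))
y=1.70; print('rod_c from bend',a[:2]-.12*np.array([np.cos(y),np.sin(y)]))
go(H.mean(0)[0],H.mean(0)[1],2.992);go(H.mean(0)[0],H.mean(0)[1],1.7)
```

```text
[0.67992749 0.10652797 0.142     ] 0.06777278121061454
shaft [0.66632186 0.22501158 0.13      ] [0.69011532 0.03475964 0.13      ] 0.19173401379086638 yaw 1.6952132326859801 1.6804324353458902
tip toggle [ 0.69650948 -0.12734653  0.079     ] block [ 0.69079252 -0.10145345  0.028     ]
rod_c from bend [0.6817832  0.10601181]
turn -0.0 x -6.17 y 23.34 z now 0.2433
turn 12.34 x 20.74 y 12.36 z now 0.2433
```

Call:
carry_out(targets=[[[0.6, 0, 0, 0, 0, 0, 1], [0.6, 0, 0, 0, 0, 0, 1], [0.6, 0, 0, 0, 0, 0, 1], [0.6, 0, 0, 0, 0, 0, 1], [0.6, 0, 0, 0, 0, 0, 1]]])

```text
time_s: 56.9
tcp_pos: [0.4874, -0.3365, 0.2416]
tcp_rot: [-3.14, -0.001, 2.464]
force: [-0.6, -0.6, 0.1]
grip_width: 0.601
grasp_force: 0.0
```

Call:
carry_out(targets=[[[0.6, 0, 0, 0, 0, 0, 1], [0.6, 0, 0, 0, 0, 0, 1], [0.6, 0, 0, 0, 0, 0, 1], [0.6, 0, 0, 0, 0, 0, 1], [0.6, 0, 0, 0, 0, 0, 1]]])

```text
time_s: 57.4
tcp_pos: [0.4875, -0.3364, 0.2417]
tcp_rot: [-3.14, 0.0, 1.94]
force: [0.1, -0.4, -0.3]
grip_width: 0.601
grasp_force: 0.0
```

Call:
carry_out(targets=[[[0.6, 0, 0, 0, 0, 0, 1], [0.6, 0, 0, 0, 0, 0, 1], [0.6, 0, 0, 0, 0, 0, 0.4], [0.6, 1, 0.6, 0, 0, 0, 0], [0.6, 1, 0.6, 0, 0, 0, 0]]])

```text
time_s: 57.9
tcp_pos: [0.5063, -0.2941, 0.2415]
tcp_rot: [-3.14, 0.001, 1.691]
force: [1.1, 1.0, 0.9]
grip_width: 0.602
grasp_force: 0.0
```

Call:
carry_out(targets=[[[0.6, 1, 0.6, 0, 0, 0, 0], [0.6, 1, 0.6, 0, 0, 0, 0], [0.6, 1, 0.6, 0, 0, 0, 0], [0.6, 1, 0.6, 0, 0, 0, 0], [0.6, 1, 0.6, 0, 0, 0, 0]]])

```text
time_s: 58.4
tcp_pos: [0.554, -0.1866, 0.2415]
tcp_rot: [-3.14, 0.001, 1.693]
force: [0.8, -0.1, 1.3]
grip_width: 0.602
grasp_force: 0.0
```

Call:
carry_out(targets=[[[0.6, 1, 0.6, 0, 0, 0, 0], [0.6, 1, 0.6, 0, 0, 0, 0], [0.6, 1, 0.6, 0, 0, 0, 0], [0.6, 1, 0.6, 0, 0, 0, 0], [0.6, 1, 0.6, 0, 0, 0, 0]]])

```text
time_s: 58.9
tcp_pos: [0.6014, -0.0801, 0.2414]
tcp_rot: [-3.14, 0.002, 1.693]
force: [-0.3, -0.7, 0.3]
grip_width: 0.599
grasp_force: 0.0
```

Call:
carry_out(targets=[[[0.6, 1, 0.6, 0, 0, 0, 0], [0.6, 1, 0.6, 0, 0, 0, 0], [0.6, 1, 0.6, 0, 0, 0, 0], [0.6, 1, 0.6, 0, 0, 0, 0], [0.6, 1, 0.6, 0, 0, 0, 0]]])

```text
time_s: 59.4
tcp_pos: [0.6488, 0.0263, 0.2411]
tcp_rot: [-3.14, 0.002, 1.693]
force: [-0.0, -0.8, 0.1]
grip_width: 0.604
grasp_force: 0.0
```

Call:
carry_out(targets=[[[0.6, 1, 0.6, 0, 0, 0, 0], [0.6, 1, 0.6, 0, 0, 0, 0], [0.6, 1, 0.6, 0, 0, 0, 0], [0.6, 0, 0, 0, 0, 0, 0], [0.6, 0, 0, 0, 0, 0, 0]]])

```text
time_s: 59.9
tcp_pos: [0.6769, 0.0894, 0.2412]
tcp_rot: [-3.14, 0.003, 1.694]
force: [0.1, 0.0, -0.1]
grip_width: 0.603
grasp_force: 0.0
```

```bash
python3 -c "
from h import *
go(.680,.1065,1.69); im=wsnap('w12'); print(bot.state()['qpos'].round(2)); cv2.imwrite('pics/w12b.png',cv2.resize(im[:,:,::-1],(800,600),interpolation=cv2.INTER_CUBIC))"
```

```text
turn 0.04 x 0.83 y 0.25 z now 0.2412
[0.6769 0.0894 0.2412] [-3.140e+00  3.000e-03  1.694e+00] 59.9
[ 0.19  0.88 -0.84  1.35  0.67  1.21 -0.59]
```

View pics/w12b.png

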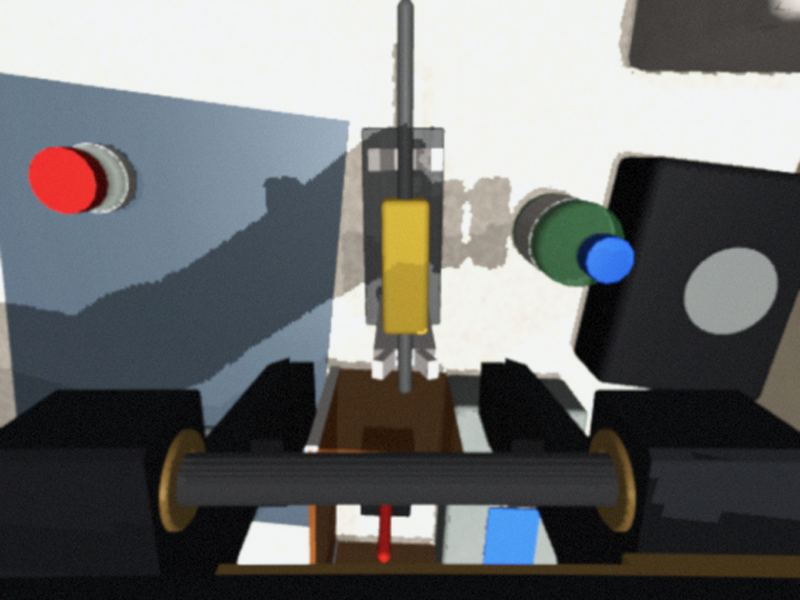

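Run:
```python
from h import *
p=pose('w12'); f=lambda u,z:atz('wrist',np.array(u)*.7,z,p)
H=np.array([f(u,.142) for u in [(384,200),(428,200),(428,333),(384,333)]]); c=H.mean(0); print(c,np.linalg.norm(H[0]-H[3]),np.linalg.norm(H[0]-H[1]))
a,b=f((405,8),.13),f((405,388),.13); print(a,b,np.linalg.norm(a-b),np.arctan2(*(a-b)[1::-1]))
t,e=tri(ray('wrist',np.array((406,266))*.7,p),ray('top',np.array([230,110])+np.array((237.5,265.5))/4.8-.4)); print(t,e)
print('tip tri',tri(ray('wrist',np.array((385,557))*.7,p),ray('top',np.array([230,110])+np.array((625,254))/4.8-.4)))
print('tog base',f((386,505),.04))
go(c[0],c[1],1.692)
```

```text
[0.67950573 0.10658576 0.142     ] 0.0685395270953215 0.021314812974560823
[0.66387987 0.22468807 0.13      ] [0.68839003 0.03523961 0.13      ] 0.19102739485026862 1.6994580303830933
[0.68003681 0.10695502 0.13840392] 0.0007107217031204318
tip tri (array([ 0.69471722, -0.12507223,  0.08503233]), np.float64(4.596921404164785e-05))
tog base [ 0.69340139 -0.11600791  0.04      ]
turn 0.01 x 0.89 y 0.23 z now 0.2415
```

Run:
```python
from h import *
print(tri(ray('top',np.array((546,163))*.7),ray('side',np.array((577,418))*.7)))
for z in (0,.1,.15,.2): print(z,atz('top',np.array((546,163))*.7,z)[:2],atz('top',np.array((692,177))*.7,z)[:2])
print(atz('top',np.array((553,183))*.7,0))
```

```text
(array([ 0.8358456 , -0.19731354,  0.08556508]), np.float64(0.0022899038714006364))
0 [ 0.86519094 -0.21710753] [ 0.83396985 -0.54825834]
0.1 [ 0.83369855 -0.19426721] [ 0.80469868 -0.50185841]
0.15 [ 0.81795236 -0.18284705] [ 0.79006309 -0.47865845]
0.2 [ 0.80220616 -0.17142689] [ 0.7754275  -0.45545849]
[ 0.81997001 -0.23004761  0.        ]
```

Call:
carry_out(targets=[[[0.6, 0.88, 0.22, 0, 0, 0, -0.03], [0.6, 0, 0, 0, 0, 0, 0], [0.6, 0, 0, 1, 0, 0, 0], [0.6, 0, 0, 1, 0, 0, 0], [0.6, 0, 0, 0, 0, 0, 0]]])

```text
time_s: 60.45
tcp_pos: [0.6782, 0.1046, 0.1996]
tcp_rot: [-3.137, 0.005, 1.695]
force: [-0.3, -0.6, 0.2]
grip_width: 0.6
grasp_force: 0.0
```

Call:
carry_out(targets=[[[0.6, 0, 0, 1, 0, 0, 0], [0.6, 0, 0, 0, 0, 0, 0], [0.6, 0, 0, 0, 0, 0, 0]]])

```text
time_s: 60.75
tcp_pos: [0.68, 0.107, 0.1832]
tcp_rot: [3.141, 0.002, 1.696]
force: [0.4, 0.2, 0.7]
grip_width: 0.598
grasp_force: 0.0
```

Run:
```python
from h import *
s=bot.state(); print(s['tcp_rot']); go(.6797,.1067,1.697)
```

```text
[3.14054301e+00 2.06353415e-03 1.69566675e+00]
turn -0.01 x -0.01 y -0.02 z now 0.1832
```

Call:
carry_out(targets=[[[0.6, 0, 0, 1, 0, 0, 0], [0.6, 0, 0, 1, 0, 0, 0], [0.6, 0, 0, 1, 0, 0, 0], [0.6, 0, 0, 0.58, 0, 0, 0], [0.6, 0, 0, 0, 0, 0, 0]]])

```text
time_s: 61.25
tcp_pos: [0.6795, 0.1072, 0.1102]
tcp_rot: [-3.141, 0.002, 1.696]
force: [-0.4, -0.3, -0.5]
grip_width: 0.602
grasp_force: 0.0
```

Call:
carry_out(targets=[[[0, 0, 0, 0, 0, 0, 0], [0, 0, 0, 0, 0, 0, 0], [0, 0, 0, 0, 0, 0, 0], [0, 0, 0, 0, 0, 0, 0], [0, 0, 0, 0, 0, 0, 0]]], squeeze=45)

```text
time_s: 61.75
tcp_pos: [0.6802, 0.1078, 0.1117]
tcp_rot: [3.14, 0.002, 1.697]
force: [-1.0, -0.3, 3.0]
grip_width: 0.265
grasp_force: 44.9
```

Run:
```python
from h import *
s=bot.state(); print({k:np.round(s[k],4) for k in ('tcp_pos','tcp_rot','force','grip_width','grasp_force')})
```

```text
{'tcp_pos': array([0.6802, 0.1078, 0.1117]), 'tcp_rot': array([3.1399e+00, 1.7000e-03, 1.6965e+00]), 'force': array([-1.0381, -0.2836,  2.9765]), 'grip_width': np.float64(0.265), 'grasp_force': np.float64(44.9263)}
```

Call:
carry_out(targets=[[[0, 0, 0, -0.3, 0, 0, 0], [0, 0, 0, -0.6, 0, 0, 0], [0, 0, 0, -0.8, 0, 0, 0], [0, 0, 0, -0.8, 0, 0, 0], [0, 0, 0, -0.8, 0, 0, 0]]])

```text
time_s: 62.25
tcp_pos: [0.6802, 0.108, 0.179]
tcp_rot: [3.139, 0.001, 1.697]
force: [-0.7, -0.8, -1.0]
grip_width: 0.269
grasp_force: 44.9
```

Call:
carry_out(targets=[[[0, 0, 0, -0.8, 0, 0, 0], [0, 0, 0, -0.8, 0, 0, 0], [0, 0, 0, -0.8, 0, 0, 0], [0, 0, 0, -0.6, 0, 0, 0], [0, 0, 0, -0.2, 0, 0, 0]]])

```text
time_s: 62.75
tcp_pos: [0.6804, 0.1083, 0.2429]
tcp_rot: [3.138, 0.001, 1.696]
force: [-0.5, -0.6, -0.3]
grip_width: 0.265
grasp_force: 44.9
```

Call:
carry_out(targets=[[[0, -0.4, 0, 0, 0, 0, 0], [0, -0.7, 0, 0, 0, 0, 0], [0, -0.8, -0.05, 0, 0, 0, 0], [0, -0.8, -0.05, 0, 0, 0, 0], [0, -0.8, -0.05, 0, 0, 0, 0]]])

```text
time_s: 63.25
tcp_pos: [0.6856, 0.0354, 0.2405]
tcp_rot: [-3.142, 0.003, 1.695]
force: [0.9, 0.3, -1.1]
grip_width: 0.266
grasp_force: 44.9
```

Call:
carry_out(targets=[[[0, -0.8, -0.05, 0, 0, 0, 0], [0, -0.8, -0.05, 0, 0, 0, 0], [0, -0.8, -0.05, 0, 0, 0, 0], [0, -0.8, -0.05, 0, 0, 0, 0], [0, -0.8, -0.05, 0, 0, 0, 0]]])

```text
time_s: 63.75
tcp_pos: [0.6907, -0.0433, 0.2412]
tcp_rot: [3.141, 0.002, 1.697]
force: [-0.5, -0.1, -0.7]
grip_width: 0.266
grasp_force: 44.9
```

Call:
carry_out(targets=[[[0, -0.8, -0.05, 0, 0, 0, 0], [0, -0.8, -0.05, 0, 0, 0, 0], [0, -0.8, -0.05, 0, 0, 0, 0], [0, -0.8, -0.05, 0, 0, 0, 0], [0, -0.8, -0.05, 0, 0, 0, 0]]])

```text
time_s: 64.25
tcp_pos: [0.6958, -0.1232, 0.2414]
tcp_rot: [3.141, 0.002, 1.697]
force: [-0.9, -0.5, -1.3]
grip_width: 0.266
grasp_force: 44.9
```

Call:
carry_out(targets=[[[0, -0.8, -0.05, 0, 0, 0, 0], [0, -0.8, -0.05, 0, 0, 0, 0], [0, -0.8, 0, 0, 0, 0, 0], [0, -0.8, 0, 0, 0, 0, 0], [0, -0.8, 0, 0, 0, 0, 0]]])

```text
time_s: 64.75
tcp_pos: [0.704, -0.2028, 0.2414]
tcp_rot: [3.141, 0.002, 1.697]
force: [-0.0, -0.2, -2.1]
grip_width: 0.268
grasp_force: 44.9
```

Call:
carry_out(targets=[[[0, -0.8, 0, 0, 0, 0, 0], [0, -0.8, 0, 0, 0, 0, 0], [0, -0.6, 0, 0, 0, 0, 0], [0, 0, 0, 0, 0, 0, 0], [0, 0, 0, 0, 0, 0, 0]]])

```text
time_s: 65.25
tcp_pos: [0.7093, -0.2447, 0.2414]
tcp_rot: [3.141, 0.001, 1.697]
force: [-0.4, 0.3, -1.3]
grip_width: 0.269
grasp_force: 44.9
```

```bash
python3 -c "
from h import *
go(.7135,-.274,1.697); im=wsnap('w13'); cv2.imwrite('pics/w13b.png',cv2.resize(im[:,:,::-1],(800,600),interpolation=cv2.INTER_CUBIC)); s=bot.state();print(s['qpos'].round(2),s['grip_width'])"
```

```text
turn -0.0 x -1.48 y 0.02 z now 0.2414
[ 0.7093 -0.2447  0.2414] [3.141e+00 1.000e-03 1.697e+00] 65.25
[ 0.59  0.98 -0.85  1.09  0.7   1.35 -0.03] 0.2686530669302809
```

View pics/w13b.png

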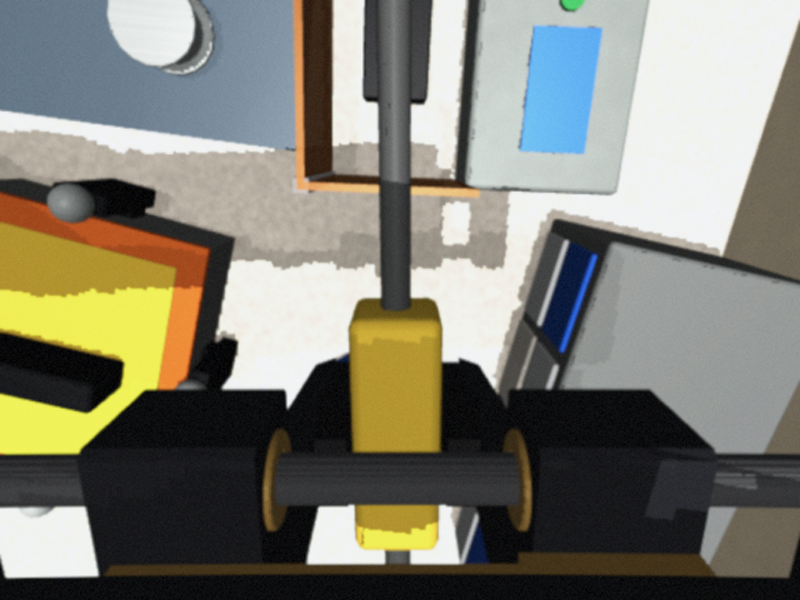

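Run:
```python
from h import *
p=pose('w13'); t=np.array(p[0][:2]); y=p[1][2]; ex=np.array([np.cos(y),np.sin(y)]);ey=np.array([np.sin(y),-np.cos(y)])
for n,u,z in [('wall',(420,187),.12),('blockL',(365,100),.028),('blockR',(428,101),.028),('corner',(297,190),.12)]:
    q=atz('wrist',np.array(u)*.7,z,p)[:2]-t; print(n,(q@ex).round(4),(q@ey).round(4))
q=np.array([.6947,-.125])-t; print('toggle tip',q@ex,q@ey)
im=viewer.snapshot('top').astype(int); m=((im[...,0]>90)&(im[...,1]<60)&(im[...,2]<60)); v,u=np.nonzero(m[150:190,325:390]); print(len(u),u.mean()+325 if len(u) else None,v.mean()+150 if len(v) else None,u.min()+325,u.max()+325)
```

```text
wall 0.056 0.0124
blockL 0.1072 -0.0211
blockR 0.1066 0.0213
corner 0.0544 -0.0521
toggle tip 0.12053863759412081 0.0005648934310607599
2 360.0 162.5 360 360
```

Call:
carry_out(targets=[[[0, -0.7, 0, 0, 0, 0, 0], [0, -0.75, 0, 0, 0, 0, 0], [0, 0, 0, 0, 0, 0, 0], [0, 0, 0, 0.5, 0, 0, 0], [0, 0, 0, 0.8, 0, 0, 0]]])

```text
time_s: 65.85
tcp_pos: [0.7136, -0.2728, 0.2158]
tcp_rot: [3.139, 0.001, 1.698]
force: [-0.6, 0.9, -1.2]
grip_width: 0.267
grasp_force: 44.9
```

Call:
carry_out(targets=[[[0, 0, 0, 0.8, 0, 0, 0], [0, 0, 0, 0.8, 0, 0, 0], [0, 0, 0, 0.8, 0, 0, 0], [0, 0, 0, 0.8, 0, 0, 0], [0, 0, 0, 0.7, 0, 0, 0]]])

```text
time_s: 66.35
tcp_pos: [0.7127, -0.274, 0.1357]
tcp_rot: [-3.142, 0.001, 1.697]
force: [0.1, 0.9, -2.0]
grip_width: 0.269
grasp_force: 44.9
```

Call:
carry_out(targets=[[[0, 0, 0, 0, 0, 0, 0], [0, 0, 0, 0, 0, 0, 0]]])

```text
time_s: 66.55
tcp_pos: [0.7132, -0.2741, 0.1375]
tcp_rot: [3.141, 0.001, 1.696]
force: [0.4, -0.1, -1.4]
grip_width: 0.268
grasp_force: 44.9
```

Run:
```python
from h import *
s=bot.state(); print({k:np.round(s[k],4) for k in ('tcp_pos','tcp_rot','force')})
e=np.array([.7093,-.2447])+.145*np.array([np.cos(1.697),np.sin(1.697)]); g=e+(.007-.119)*np.array([np.cos(1.697),np.sin(1.697)])
print('origin',e); go(*g,1.697)
```

```text
{'tcp_pos': array([ 0.7132, -0.2741,  0.1375]), 'tcp_rot': array([3.1406e+00, 1.4000e-03, 1.6964e+00]), 'force': array([ 0.366 , -0.0958, -1.3818])}
origin [ 0.69104901 -0.1008532 ]
turn -0.01 x 3.13 y -0.01 z now 0.1375
```

Call:
carry_out(targets=[[[0, 0.4, 0, 0, 0, 0, 0], [0, 0.4, 0, 0, 0, 0, 0], [0, 0.4, 0, 0, 0, 0, 0], [0, 0.4, 0, 0, 0, 0, 0], [0, 0.4, 0, 0, 0, 0, 0]]])

```text
time_s: 67.05
tcp_pos: [0.7082, -0.2337, 0.138]
tcp_rot: [3.14, 0.002, 1.697]
force: [-1.2, -0.0, 0.1]
grip_width: 0.269
grasp_force: 44.9
```

Call:
carry_out(targets=[[[0, 0.4, 0, 0, 0, 0, 0], [0, 0.3, 0, 0, 0, 0, 0], [0, 0.2, 0, 0, 0, 0, 0], [0, 0.1, 0, 0, 0, 0, 0], [0, 0, 0, 0, 0, 0, 0]]])

```text
time_s: 67.55
tcp_pos: [0.7054, -0.2149, 0.1374]
tcp_rot: [3.141, 0.002, 1.697]
force: [-0.4, -1.0, -0.3]
grip_width: 0.268
grasp_force: 44.9
```

Run:
```python
from h import *
s=bot.state(); print({k:np.round(s[k],4) for k in ('tcp_pos','tcp_rot','force','moment')}); im=wsnap('w14'); t=snap('top','t14').astype(int); sd=snap('side','s14').astype(int)
for n,a in (('top',t),('side',sd)):
    m=((a[...,0]>80)&(a[...,1]<50)&(a[...,2]<50)).astype(np.uint8)
    for c in cv2.findContours(m,cv2.RETR_EXTERNAL,cv2.CHAIN_APPROX_NONE)[0]:
        if len(c)>5: print(n,c[:,0].mean(0).round(1),c[:,0].min(0),c[:,0].max(0))
```

```text
{'tcp_pos': array([ 0.7054, -0.2149,  0.1374]), 'tcp_rot': array([3.1412e+00, 2.3000e-03, 1.6965e+00]), 'force': array([-0.3528, -1.0274, -0.2845]), 'moment': array([-0.2815, -0.1109,  0.018 ])}
[ 0.7054 -0.2149  0.1374] [3.141e+00 2.000e-03 1.697e+00] 67.55
top [398.  234.5] [398 233] [398 236]
top [194.7 173.3] [182 167] [207 180]
top [343.1 164.5] [341 163] [346 166]
side [334.1 271.7] [334 270] [335 273]
side [242.2 221.5] [236 218] [248 224]
side [241.5 213.2] [237 213] [246 214]
```

Call:
carry_out(targets=[[[0, 0.15, 0, 0, 0, 0, 0], [0, 0.15, 0, 0, 0, 0, 0], [0, 0, 0, 0, 0, 0, 0]]])

```text
time_s: 68.0
tcp_pos: [0.7052, -0.213, 0.1387]
tcp_rot: [3.14, 0.009, 1.694]
force: [0.4, -7.7, 2.6]
grip_width: 0.268
grasp_force: 44.9
```

Call:
carry_out(targets=[[[0, 0.15, 0, 0, 0, 0, 0], [0, 0, 0, 0, 0, 0, 0]]])

```text
time_s: 68.2
tcp_pos: [0.705, -0.2123, 0.1392]
tcp_rot: [3.139, 0.012, 1.692]
force: [0.4, -11.0, 4.8]
grip_width: 0.266
grasp_force: 44.9
```

```bash
cat > red.py <<'E'
from h import *
def proj(n,P):
    c=viewer.calibration(n); q=np.linalg.inv(c['extrinsics'])@np.r_[P,1]; x=q[:2]/q[2]; x=x*(1+c['k1']*(x@x)); return (x*[c['fx'],c['fy']]+[c['cx'],c['cy']]).round(1)
o=np.array([.691,-.101]); sy=np.array([-.126,.992])
for th in (0,.7,.8,.9,1.0):
    a=th-.5; P=np.r_[o+58e-3*np.sin(a)*sy,.028+.058*np.cos(a)]; print(th,proj('top',P),proj('side',P))
s=bot.state(); print({k:np.round(s[k],4) for k in ('tcp_pos','force','moment')})
for n in ('top','side'):
    a=viewer.snapshot(n); np.save(f'pics/{n}_red.npy',a); a=a.astype(int)
    m=((a[...,0]>70)&(a[...,1]<.5*a[...,0])&(a[...,2]<.5*a[...,0])).astype(np.uint8); 
    x=[320,150,380,185] if n=='top' else [300,230,380,310]
    v,u=np.nonzero(m[x[1]:x[3],x[0]:x[2]]); print(n,sorted(zip((u+x[0]).tolist(),(v+x[1]).tolist())))
E
python3 red.py
```

```text
0 [360.7 163. ] [340.6 274.2]
0.7 [347.6 164.5] [336.2 260.2]
0.8 [345.6 164.8] [335.6 258.8]
0.9 [343.6 165.2] [334.9 257.5]
1.0 [341.7 165.7] [334.3 256.5]
{'tcp_pos': array([ 0.705 , -0.2123,  0.1392]), 'force': array([  0.3903, -10.9752,   4.8443]), 'moment': array([-2.349 ,  0.0662,  0.1147])}
top [(340, 164), (341, 163), (341, 164), (341, 165), (342, 163), (342, 164), (342, 165), (342, 166), (343, 164), (343, 165), (343, 166), (344, 164), (344, 165), (344, 166), (345, 165), (345, 166), (346, 165)]
side [(333, 256), (334, 255), (334, 256), (334, 270), (334, 271), (335, 255), (335, 256), (335, 278), (335, 279), (336, 277), (336, 278), (336, 279), (337, 277), (337, 278)]
```

Call:
carry_out(targets=[[[0, -0.3, 0, 0, 0, 0, 0], [0, -0.5, 0, 0, 0, 0, 0], [0, -0.7, 0, 0, 0, 0, 0], [0, -0.7, 0, 0, 0, 0, 0], [0, -0.7, 0, 0, 0, 0, 0]]])

```text
time_s: 68.8
tcp_pos: [0.7117, -0.2644, 0.1372]
tcp_rot: [3.141, 0.001, 1.696]
force: [0.7, 0.5, -1.1]
grip_width: 0.268
grasp_force: 44.9
```

Call:
carry_out(targets=[[[0, -0.2, 0, 0, 0, 0, 0], [0, 0, 0, -0.5, 0, 0, 0], [0, 0, 0, -0.8, 0, 0, 0], [0, 0, 0, -0.8, 0, 0, 0], [0, 0, 0, -0.8, 0, 0, 0]]])

```text
time_s: 69.3
tcp_pos: [0.7128, -0.2661, 0.1983]
tcp_rot: [3.139, 0.002, 1.698]
force: [0.0, 0.4, -1.4]
grip_width: 0.264
grasp_force: 44.9
```

Call:
carry_out(targets=[[[0, 0, 0, -0.8, 0, 0, 0], [0, 0, 0, -0.8, 0, 0, 0], [0, 0, 0, -0.7, 0, 0, 0], [0, 0, 0, 0, 0, 0, 0], [0, 0, 0, 0, 0, 0, 0]]])

```text
time_s: 69.8
tcp_pos: [0.712, -0.267, 0.2416]
tcp_rot: [3.141, 0.002, 1.697]
force: [-0.6, 0.2, -1.6]
grip_width: 0.269
grasp_force: 44.9
```

```bash
python3 red.py | tail -3
python3 - <<'E'
from h import *
s=bot.state(); print(s['tcp_pos'],s['tcp_rot']); wsnap('w15')
def feat(n):
    a=cv2.imread(f'pics/{n}.png')[:,:,::-1].astype(int)
    m=((a[...,0]>120)&(a[...,2]<.5*a[...,0])&(abs(a[...,0]-a[...,1])<.4*a[...,0])).astype(np.uint8)[:,230:325]
    v,u=np.nonzero(m[200:316]); rows=[(r,u[v==r-200].min()+230,u[v==r-200].max()+230) for r in (215,230,260,300) if (v==r-200).any()]
    print(n,'top row',v.min()+200,rows)
    g=a.sum(2)[:,262:295]
    for r in (10,40,180,205):
        x=np.nonzero(g[r]<330)[0]; print(r,x.min()+262 if len(x) else None,x.max()+262 if len(x) else None,end=' ')
    print()
feat('w13');feat('w15')
go(.6802,.1078,1.6965)
E
```

```text
{'tcp_pos': array([ 0.712 , -0.267 ,  0.2416]), 'force': array([-0.6256,  0.2139, -1.5779]), 'moment': array([-0.0261, -0.1296, -0.0455])}
top [(341, 164), (341, 165), (342, 163), (342, 164), (342, 165), (342, 166), (343, 164), (343, 165), (343, 166), (344, 164), (344, 165), (344, 166), (345, 165), (345, 166), (346, 165), (346, 166), (347, 165), (347, 166), (347, 167), (348, 166), (348, 167), (349, 166), (349, 167), (350, 167)]
side []
[ 0.71150477 -0.26710952  0.24043411] [-3.14059355e+00  1.49455256e-03  1.69677907e+00]
[ 0.7115 -0.2671  0.2404] [-3.141e+00  1.000e-03  1.697e+00] 69.9
w13 top row 223 [(230, np.int64(245), np.int64(308)), (260, np.int64(246), np.int64(307)), (300, np.int64(247), np.int64(307))]
10 262 294 40 262 294 180 266 287 205 267 286 
w15 top row 223 [(230, np.int64(245), np.int64(308)), (260, np.int64(246), np.int64(307)), (300, np.int64(247), np.int64(306))]
10 262 294 40 262 294 180 266 287 205 267 286 
turn 0.0 x 18.79 y 0.8 z now 0.2403
```

Call:
carry_out(targets=[[[0, 0.4, 0, 0, 0, 0, 0], [0, 0.7, 0.05, 0, 0, 0, 0], [0, 0.8, 0.05, 0, 0, 0, 0], [0, 0.8, 0.05, 0, 0, 0, 0], [0, 0.8, 0.05, 0, 0, 0, 0]]])

```text
time_s: 70.45
tcp_pos: [0.7072, -0.1946, 0.2417]
tcp_rot: [3.141, 0.001, 1.698]
force: [-0.3, -0.3, -1.8]
grip_width: 0.268
grasp_force: 44.9
```

Call:
carry_out(targets=[[[0, 0.8, 0.05, 0, 0, 0, 0], [0, 0.8, 0.05, 0, 0, 0, 0], [0, 0.8, 0.05, 0, 0, 0, 0], [0, 0.8, 0.05, 0, 0, 0, 0], [0, 0.8, 0.05, 0, 0, 0, 0]]])

```text
time_s: 70.95
tcp_pos: [0.7021, -0.1157, 0.2414]
tcp_rot: [3.141, 0.002, 1.697]
force: [0.0, 0.9, -0.8]
grip_width: 0.266
grasp_force: 44.9
```

Call:
carry_out(targets=[[[0, 0.8, 0.05, 0, 0, 0, 0], [0, 0.8, 0.05, 0, 0, 0, 0], [0, 0.8, 0.05, 0, 0, 0, 0], [0, 0.8, 0.05, 0, 0, 0, 0], [0, 0.8, 0.05, 0, 0, 0, 0]]])

```text
time_s: 71.45
tcp_pos: [0.697, -0.0357, 0.2412]
tcp_rot: [3.141, 0.002, 1.697]
force: [-0.0, 0.6, -0.3]
grip_width: 0.267
grasp_force: 44.9
```

Call:
carry_out(targets=[[[0, 0.8, 0.05, 0, 0, 0, 0], [0, 0.8, 0, 0, 0, 0, 0], [0, 0.8, 0, 0, 0, 0, 0], [0, 0.8, 0, 0, 0, 0, 0], [0, 0.8, 0, 0, 0, 0, 0]]])

```text
time_s: 71.95
tcp_pos: [0.6879, 0.0437, 0.241]
tcp_rot: [3.141, 0.002, 1.697]
force: [0.6, -0.2, -0.5]
grip_width: 0.262
grasp_force: 44.9
```

Call:
carry_out(targets=[[[0, 0.8, 0, 0, 0, 0, 0], [0, 0.8, 0, 0, 0, 0, 0], [0, 0.8, 0, 0, 0, 0, 0], [0, 0.5, 0, 0, 0, 0, 0], [0, 0, 0, 0, 0, 0, 0]]])

```text
time_s: 72.45
tcp_pos: [0.6803, 0.1026, 0.2412]
tcp_rot: [3.141, 0.0, 1.7]
force: [-0.3, -0.2, -0.0]
grip_width: 0.264
grasp_force: 44.9
```

Call:
carry_out(targets=[[[0, 0, 0, 0, 0, 0, 0]]])

```text
time_s: 72.55
tcp_pos: [0.681, 0.0994, 0.2409]
tcp_rot: [3.141, 0.003, 1.696]
force: [1.0, -0.4, -0.9]
grip_width: 0.266
grasp_force: 44.9
```

```bash
python3 -c "
from h import *
print(bot.state()['tcp_rot']);go(.6802,.1078,1.6965)"
```

```text
[3.14060340e+00 2.78931209e-03 1.69616042e+00]
turn -0.0 x 0.42 y 0.01 z now 0.2409
```

Slide the last bit, lower to just above the notches.

Call:
carry_out(targets=[[[0, 0.42, 0.01, 0, 0, 0, 0], [0, 0, 0, 0, 0, 0, 0], [0, 0, 0, 0.7, 0, 0, 0], [0, 0, 0, 0.8, 0, 0, 0], [0, 0, 0, 0.8, 0, 0, 0]]])

```text
time_s: 73.05
tcp_pos: [0.6796, 0.1074, 0.1928]
tcp_rot: [-3.141, 0.003, 1.696]
force: [0.1, 0.5, -1.5]
grip_width: 0.267
grasp_force: 44.9
```

Call:
carry_out(targets=[[[0, 0, 0, 0.8, 0, 0, 0], [0, 0, 0, 0.8, 0, 0, 0], [0, 0, 0, 0.8, 0, 0, 0], [0, 0, 0, 0, 0, 0, 0], [0, 0, 0, 0, 0, 0, 0]]])

```text
time_s: 73.55
tcp_pos: [0.68, 0.1083, 0.1466]
tcp_rot: [3.141, 0.002, 1.697]
force: [0.4, 0.0, -1.4]
grip_width: 0.268
grasp_force: 44.9
```

```bash
python3 -c "
from h import *
s=bot.state();print(s['tcp_pos'],s['tcp_rot'],s['force']);go(.6802,.1078,1.6965)"
```

```text
[0.68001634 0.10825811 0.14659065] [3.14110840e+00 1.56150709e-03 1.69661032e+00] [ 0.39283094  0.03852074 -1.41600267]
turn 0.0 x -0.02 y 0.01 z now 0.1466
```

Call:
carry_out(targets=[[[0, 0, 0.01, 0.5, 0, 0, 0], [0, 0, 0, 0.5, 0, 0, 0], [0, 0, 0, 0.4, 0, 0, 0], [0, 0, 0, 0.3, 0, 0, 0], [0, 0, 0, 0, 0, 0, 0]]])

```text
time_s: 74.05
tcp_pos: [0.6801, 0.108, 0.1122]
tcp_rot: [3.141, 0.002, 1.697]
force: [-0.3, 0.6, -1.3]
grip_width: 0.266
grasp_force: 44.9
```

Call:
carry_out(targets=[[[0, 0, 0, 0, 0, 0, 0]]])

```text
time_s: 74.15
tcp_pos: [0.6803, 0.1082, 0.1128]
tcp_rot: [3.141, 0.002, 1.697]
force: [-0.1, 0.8, -1.0]
grip_width: 0.268
grasp_force: 44.9
```

Call:
carry_out(targets=[[[0, 0, 0, 0.04, 0, 0, 0], [0.35, 0, 0, 0, 0, 0, 0], [0.6, 0, 0, 0, 0, 0, 0], [0.6, 0, 0, 0, 0, 0, 0], [0.6, 0, 0, 0, 0, 0, 0]]])

```text
time_s: 74.65
tcp_pos: [0.6804, 0.1082, 0.1123]
tcp_rot: [3.14, 0.002, 1.696]
force: [0.6, 0.7, -0.0]
grip_width: 0.588
grasp_force: 0.0
```

Call:
carry_out(targets=[[[0.6, 0, 0, 0, 0, 0, 0], [0.6, 0, 0, -0.5, 0, 0, 0], [0.6, 0, 0, -1, 0, 0, 0], [0.6, 0, 0, -1, 0, 0, 0], [0.6, 0, 0, -1, 0, 0, 0]]])

```text
time_s: 75.15
tcp_pos: [0.6803, 0.1084, 0.1837]
tcp_rot: [3.14, 0.001, 1.697]
force: [0.2, -0.1, 0.2]
grip_width: 0.597
grasp_force: 0.0
```

Call:
carry_out(targets=[[[0.6, 0, 0, -1, 0, 0, 0], [0.6, 0, 0, -1, 0, 0, 0], [0.6, 0, 0, -1, 0, 0, 0], [0.6, -1, 0, 0, 0, 0, 0], [0.6, 0, 0, 0, 0, 0, 0]]])

```text
time_s: 75.65
tcp_pos: [0.6838, 0.0854, 0.2434]
tcp_rot: [3.139, 0.004, 1.692]
force: [-0.2, -0.3, -0.6]
grip_width: 0.6
grasp_force: 0.0
```

Call:
carry_out(targets=[[[0.6, 0, 0, 0, 0, 0, 0], [0.6, 0, 0, 0, 0, 0, 0]]])

```text
time_s: 75.85
tcp_pos: [0.6821, 0.0894, 0.2419]
tcp_rot: [3.142, 0.001, 1.698]
force: [0.5, 0.1, -1.2]
grip_width: 0.601
grasp_force: 0.0
```

```bash
python3 - <<'E'
from h import *
s=bot.state(); print(s['tcp_pos'],s['tcp_rot']); a=wsnap('w16').astype(int); p=pose('w16')
m=((a[...,0]>110)&(a[...,2]<.5*a[...,0])&(abs(a[...,0]-a[...,1])<.4*a[...,0])).astype(np.uint8); m[260:]=0
for c in cv2.findContours(m,cv2.RETR_EXTERNAL,cv2.CHAIN_APPROX_NONE)[0]:
    if cv2.contourArea(c)<300: continue
    q=cv2.boxPoints(cv2.minAreaRect(c)); P=np.array([atz('wrist',u,.142,p)[:2] for u in q]); e=[P[1]-P[0],P[2]-P[1]]; e.sort(key=np.linalg.norm); l=e[1]*np.sign(e[1][1])
    print(q.round().tolist(),P.mean(0),np.arctan2(l[1],l[0]),np.linalg.norm(e[1]),np.linalg.norm(e[0]))
E
python3 red.py | tail -2
```

```text
[0.68211201 0.08943624 0.24188782] [3.14156867e+00 9.59332599e-04 1.69751431e+00]
[0.6821 0.0894 0.2419] [3.142e+00 1.000e-03 1.698e+00] 75.85
[[262.0, 139.0], [294.0, 139.0], [294.0, 232.0], [262.0, 232.0]] [0.68024596 0.10686807] 1.7112745624505044 0.06850105055600271 0.02219650085314127
top []
side [(333, 256), (333, 257), (333, 258), (334, 255), (334, 256), (334, 257), (334, 258), (334, 259), (334, 260), (334, 261), (334, 262), (334, 263), (334, 264), (334, 265), (334, 266), (334, 267), (334, 268), (334, 269), (334, 270), (334, 271), (334, 272), (334, 273), (334, 274), (334, 275), (334, 276), (334, 277), (334, 278), (335, 255), (335, 256), (335, 257), (335, 258), (335, 259), (335, 260), (335, 261), (335, 262), (335, 263), (335, 264), (335, 265), (335, 266), (335, 267), (335, 268), (335, 269), (335, 270), (335, 271), (335, 272), (335, 273), (335, 274), (335, 275), (335, 276), (335, 277), (335, 278), (335, 279), (336, 267), (336, 268), (336, 269), (336, 270), (336, 271), (336, 272), (336, 273), (336, 274), (336, 275), (336, 276), (336, 277), (336, 278), (336, 279), (337, 271), (337, 272), (337, 273), (337, 274), (337, 275), (337, 276), (337, 277), (337, 278)]
```

```bash
python3 -c "
from h import *
print(bot.hand_in())"
```

```text
the job is handed in; nothing more can be done
None
```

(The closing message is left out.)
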